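Draw a sawn stone slab out of its cradle and lay it in the tray

TASK

Take the sawn stone slab out of its steel cradle: since its sides are buried in the channel, press lightly on its top and draw it out through the channel's open end until that end overhangs enough to pinch, while the slab still lies flat on the cradle, then pinch the overhang by its two long sides, lift it clear and lay it down gently, flat on the floor of the white tray, and let go. The stone is brittle: never press it hard against cradle or tray, do not let it tip off or fall, and leave the rough stone, the jar and the hammer where they are.

Things in the scene. Friction and masses are not known exactly. Their poses are not given: they have to be found in the camera images.
- slab_center (a point): centre (half-way up) of the loose sawn slab of grey-green stone, 130 long (its x axis) x 56 wide (y) x 9 mm thick (z), 0.13 to 0.23 kg. It starts lying flat in the cradle's channel, its x axis along the channel, its near end 3 to 8 mm inside the open end. Pinched by its end it sags unless the pinch is firm (about 50 N); such a pinch does not harm it.
- cradle_mouth (a point): point on the floor of the cradle's channel, mid-width, at the very edge of its open end, 40 mm above the bench. +x points from the mouth into the channel, -x out over the open bench, z up. The mouth roughly faces the robot. The channel is 64 mm wide, 9 mm deep and 140 mm long; its far end is walled, too close behind the slab for a finger.
- tray_in (a point): centre of the inner floor of the shallow white plastic tray fixed to the bench, floor 5 mm above the bench; outside 250 (its x) x 150 (y) x 28 mm high, walls 5 mm thick.
- slab: the same slab, origin at the centre of its underside, axes as the point's.
- cradle: the cradle: a dark steel block fixed to the bench, 150 long (x) x 104 wide (y) x 49 mm high, origin under its centre (75 mm in +x of the mouth), axes as the mouth's. Its side walls, 20 mm wide, are just as high as the slab's top face. Steel and stone are hard and do not give when pressed; the fingertips grip the stone better than the steel does.
- tray: the same tray, origin under its centre at bench height.
- nodule: bystander: loose lump of rough stone, about 70 mm across and 62 mm high, origin at its underside.
- jar: bystander: closed jar, 54 mm across, 70 mm high, origin at its underside.
- hammer: bystander: loose hammer lying on the bench, handle towards the robot, about 280 mm long, origin at its underside.
Not all that is in view belongs to the job. There is more than one size of the cradle; the one meant has the size given above.

How it is judged:
By the outcome, as a careful person would: the job done as asked, in the order asked, and still so for the second after the job is handed in, with the robot touching nothing.
It also fails if it takes over 61 s, if anything falls off the work surface, if the arm or the gripper's body presses on something with over 40 N, if the wrist force passes 120 N, or if a joint passes its speed limit or range.

ROBOT

A 6-joint arm with a two-finger parallel gripper is mounted at the origin on the work surface. World frame = base frame: x ahead of the robot, y to its left, z up, the work surface at z = 0. Lengths are in m, angles in rad, forces in N, time in s.
With the tool pointing down it reaches from about 0.375 to 0.9 m from the base axis. Payload 3.1 kg.
Tool frame: the origin (TCP) lies at the very end of the fingers, on their centre line; the grasp point (between the pads) lies 19 mm behind it (robot.hold_point_z is the z of the grasp point in the tool frame, in m); z points along the fingers, y is the direction in which the jaws open and shut (so a half turn about z gives the same grasp; the last joint's range is limited). The gripper opens to 87 mm and grips with 3 to 60 N. Pads are 19 mm wide; open, the fingers measure 117 mm over their backs; the gripper's body (75 mm by 190 mm) begins 51 mm behind the grasp point.
Start: joints at [1.083, 0.527, 1.433, -0, 1.181, -0.178], TCP at [0.19, 0.595, 0.198] pointing down, gripper open.
Joint ranges: [-3.08, 3.08], [-0.75, 2.2], [0.22, 2.44], [-1.43, 4.57], [0, 2.65], [-2.85, 2.85]. Speed limits (rad/s): [2.79, 2.79, 3.14, 3.14, 3.14, 3.14].

INTERFACE

Orientations are given as a unit quaternion [x, y, z, w].
In Python, from rig import robot, viewer, spotter gives the robot as it stands.
- The arm moves only by the shell command python3 -m crank 'ROWS' [FORCE]. ROWS is text: rows parted by semicolons, each of 7 numbers parted by spaces: the turn, a rotation vector about the tool's x, y, z in units of 5 degrees (1.0 is 5 degrees), then the shift along the tool's x, y, z in units of 40 mm (1.0 is 40 mm), then the gripper's target within -1 to 1 (shut at 1, half-way at 0, fully open at -1). A call has 1 to 5 rows; each row shifts and turns the pose as measured when the row begins, along the tool's axes as they then stand; what a row does not reach is not made up. A row lasts 1/8 s, in which the tool goes at most 62.5 mm and 10.7 degrees, less where a joint would pass 70% of its speed; a pose out of reach is approached as far as the arm can. A call is refused whole if a number of a shift passes 1 or a number of a turn 1, either way. A call with a gripper value outside its range is refused whole. The fingers move at their own pace and stop on an object; FORCE is the grip in N (left out, the last holds). Time passes only in rows, so rows that do not move let the fingers close. It gives the time, the measured TCP pose, the force and the opening at its end, in the units of the state.
- robot.get_obs(): the state, without advancing time (a new reading comes with each control period).
- viewer.camera(name): name is "scene" or "top"; returns a dict with "img" (400x640x3 uint8, red, green, blue), "camera_matrix" (3x3 intrinsics, pixels), "distortion" ([k1, k2, p1, p2, k3] as OpenCV has them; the pictures are not rectified), "xyz" and "attitude" of the camera in the world. Camera axes: x right, y down, z forward; pixel columns grow to the right and rows downward; lengths in m; the calibration is good to about 2 mm. A picture is of the moment at which its call begins. There is no depth.
- robot.hand_in(): hands the job in, once; it reports no verdict.
Trained networks look in a picture, given as the dict that the camera call returned (one of the last four; its "shot" number tells which), for a name from the list of things; names that differ only in an ending like _2 or _b are one class to them, and where a whole thing is asked for, a point or a joint stands for the part that bears it (a point fixed in the world has none). Each returns a list of dicts, best first, with "score" (0 to 1); they miss things now and then, are a little off and sometimes report something else, mostly with a low value. They report only what shows in the picture. A call takes as long as a camera call. They do not tell look-alikes from the thing itself.
- spotter.boxes_of(name, picture): "at" ([x, y, z] in m, in the coordinates of the camera as it stood for that picture, good to about 4 mm: the middle of the surface that is visible of it).
The state is a dict: "time": time; "q": joint angles; "joint_velocities": joint speeds; "joint_torque": joint torques, N m; "position": TCP position; "tool_rot": TCP orientation; "ft_force": force on the tool from outside, world axes, zero at the start; "moment": the same for the moment, N m; "grip_width": finger opening in m.
Only numpy, scipy, OpenCV 4.12 (cv2) and the standard library are available. Lean on these libraries where they do the work, as an engineer would, in place of code of your own. Each camera call takes 0.05 s, during which the arm holds its last target.

## Working session

There is one attempt and no reset: what is moved stays moved. The work goes in short steps, Python scripts to look and compute and a shell command to move; the robot and the scene stay as the last step left them, time stands still between calls to the robot, and variables do not carry over. Pictures are saved under pics/ and viewed, and the job is handed in when it is done.

```bash
ls; mkdir -p pics; python3 - <<'E'
from rig import robot, viewer, spotter
import cv2
print(robot.get_obs())
for n in ("scene","top"):
    c=viewer.camera(n)
    cv2.imwrite(f"pics/{n}0.png",c["img"][:,:,::-1])
    print(n,c["camera_matrix"],c["distortion"],c["xyz"],c["attitude"])
E
```

```text
pics
{'time': 0.0, 'q': array([ 1.08353786e+00,  5.28427090e-01,  1.43393130e+00, -6.94399750e-06,
        1.18137969e+00, -1.78527497e-01]), 'joint_velocities': array([ 0.00087354, -0.00126188, -0.0003889 ,  0.00069448,  0.00161527,
        0.00164999]), 'joint_torque': array([-5.08240137e-04, -4.40038919e+01, -1.76590616e+01,  6.30507711e-02,
        5.83431136e-02, -1.88782205e-04]), 'position': array([0.18951862, 0.59473987, 0.19738647]), 'tool_rot': array([ 1.53751766e-01,  9.88108923e-01, -1.01486818e-03, -3.47504171e-04]), 'ft_force': array([ 0.48255161, -0.2799552 ,  0.29889807]), 'moment': array([0.02467959, 0.00623199, 0.03393923]), 'grip_width': 0.08732031423869974}
scene [[494.38159302   0.         318.70390632]
 [  0.         494.38159302 194.69855177]
 [  0.           0.           1.        ]] [-0.11343607  0.          0.          0.          0.        ] [ 1.02250952 -0.53994762  0.88271478] [ 0.85770863  0.38420571 -0.14554478 -0.30909317]
top [[511.65206072   0.         315.52229647]
 [  0.         511.65206072 211.24537519]
 [  0.           0.           1.        ]] [-0.16918  0.       0.       0.       0.     ] [ 0.28864537 -0.11354941  1.15426031] [ 0.73994299 -0.66371195  0.07460828 -0.08002765]
```

View pics/scene0.png

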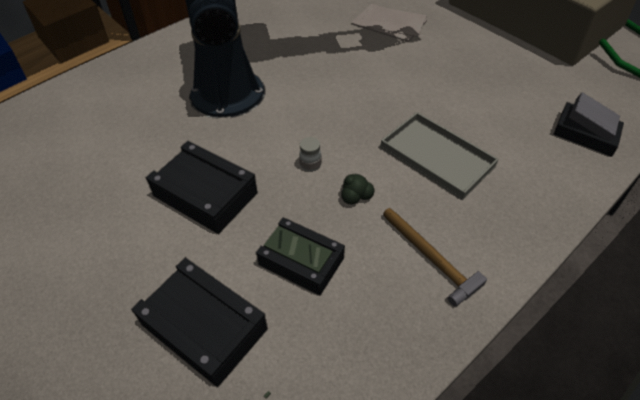

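View pics/top0.png

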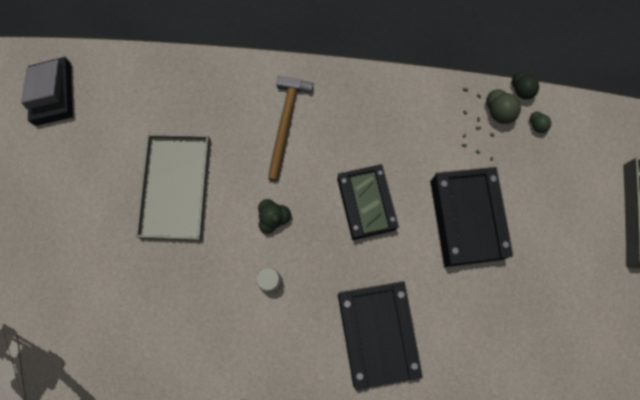

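The candidates in the top view are the cradle with the slab at (367,203) and two larger empty ones at (471,217) and (380,337). The first fits because it holds the slab. I'll confirm that with a crop and a size check.

```bash
cat > h.py <<'E'
import numpy as np, cv2
from scipy.spatial.transform import Rotation as R
from rig import robot, viewer, spotter
def p2w(c,px,z):
    px=np.array(px,float).reshape(-1,1,2)
    u=cv2.undistortPoints(px,c["camera_matrix"],c["distortion"]).reshape(-1,2)
    d=np.c_[u,np.ones(len(u))]@R.from_quat(c["attitude"]).as_matrix().T
    o=np.array(c["xyz"]); t=(z-o[2])/d[:,2]
    return o+d*t[:,None]
def w2p(c,P):
    r=R.from_quat(c["attitude"]).as_matrix(); 
    rv=cv2.Rodrigues(r.T)[0]; t=-r.T@np.array(c["xyz"])
    return cv2.projectPoints(np.array(P,float).reshape(-1,1,3),rv,t,c["camera_matrix"],c["distortion"])[0].reshape(-1,2)
def c2w(c,p): return R.from_quat(c["attitude"]).apply(p)+c["xyz"]
def crop(c,x,y,w,h,s,name):
    im=c["img"][y:y+h,x:x+w,::-1]
    im=cv2.resize(im,None,fx=s,fy=s,interpolation=cv2.INTER_CUBIC)
    im=np.clip(im.astype(float)*1.8,0,255).astype(np.uint8)
    cv2.imwrite("pics/"+name,im)
E
python3 - <<'E'
from h import *
ct=viewer.camera("top"); cs=viewer.camera("scene")
crop(ct,325,155,85,95,6,"cr_top.png"); crop(cs,245,205,110,95,6,"cr_sc.png")
for n in ["slab_center","cradle_mouth","tray_in","slab","cradle","tray","nodule","jar","hammer"]:
    for c,l in ((ct,"t"),(cs,"s")):
        for d in spotter.boxes_of(n,c)[:4]: print(n,l,round(d["score"],2),c2w(c,d["at"]).round(4))
E
```

```text
slab_center t 0.91 [ 0.5669 -0.204   0.0489]
slab_center s 0.73 [ 0.5737 -0.2116  0.0533]
slab_center s 0.72 [5.739e-01 2.492e-01 1.000e-04]
slab_center s 0.34 [ 0.3865 -0.0172  0.048 ]
cradle_mouth t 0.92 [ 0.2831 -0.2565  0.0547]
cradle_mouth t 0.6 [ 0.5722 -0.1903  0.0498]
cradle_mouth t 0.58 [ 0.5559 -0.4349  0.0558]
cradle_mouth t 0.38 [0.5649 0.2526 0.0033]
cradle_mouth s 0.7 [ 0.5963 -0.226   0.0473]
cradle_mouth s 0.62 [ 0.5833 -0.4461  0.0545]
cradle_mouth s 0.58 [ 0.3059 -0.2668  0.0573]
tray_in t 0.87 [0.5649 0.2534 0.0014]
tray_in t 0.54 [ 0.3695 -0.0068  0.074 ]
tray_in s 0.72 [0.5714 0.2469 0.0046]
slab t 0.55 [ 0.5645 -0.2048  0.048 ]
slab s 0.63 [ 0.5731 -0.2067  0.0509]
cradle t 0.87 [ 0.5577 -0.4344  0.0537]
cradle t 0.6 [ 0.2788 -0.2538  0.0554]
cradle s 0.65 [ 0.5997 -0.231   0.051 ]
cradle s 0.65 [ 0.5772 -0.4457  0.0577]
cradle s 0.65 [ 0.3039 -0.2657  0.0525]
tray t 0.61 [0.5686 0.2544 0.007 ]
tray t 0.33 [0.7622 0.0111 0.0221]
tray s 0.58 [0.5724 0.2534 0.0011]
nodule t 0.67 [0.5157 0.0052 0.0464]
nodule s 0.64 [ 0.5312 -0.0069  0.0399]
nodule s 0.51 [ 0.5686 -0.2097  0.0495]
jar t 0.9 [ 0.3706 -0.0105  0.0733]
jar s 0.58 [ 0.3857 -0.0194  0.0463]
hammer t 0.58 [0.7644 0.0091 0.0238]
hammer s 0.74 [0.7834 0.0012 0.0274]
hammer s 0.73 [ 0.3864 -0.018   0.0483]
```

View pics/cr_top.png

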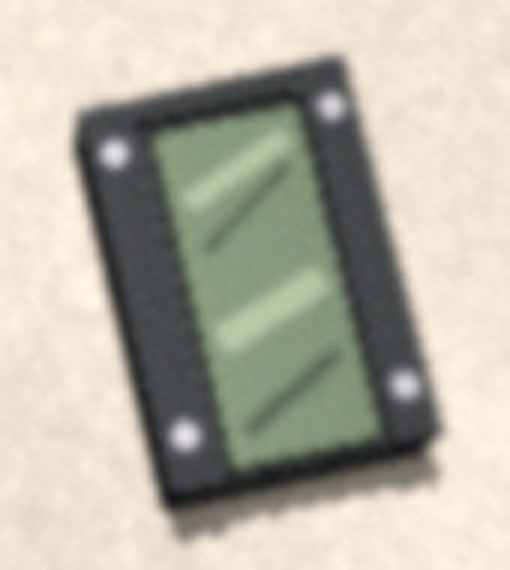

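View pics/cr_sc.png

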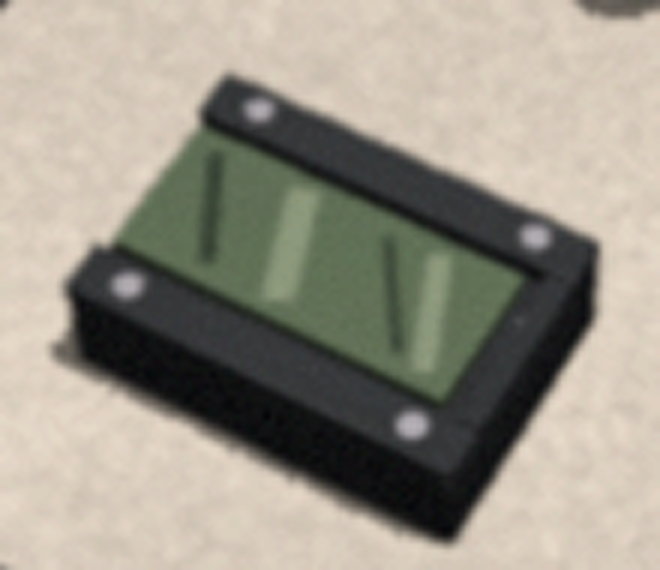

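The enlarged crop at top (367,203) shows the cradle holding the green slab. Its wall is on the far side and its mouth faces the robot (bottom edge of the top view). Next I'll measure the slab and tray poses.

```bash
cat >> h.py <<'E'
def slabrect(c,roi,z=0.049):
    x,y,w,h=roi
    im=cv2.resize(c["img"][y:y+h,x:x+w].copy(),None,fx=6,fy=6,interpolation=cv2.INTER_CUBIC).astype(int)
    g=((im[:,:,1]-im[:,:,0])>7).astype(np.uint8)
    g=cv2.morphologyEx(g,cv2.MORPH_CLOSE,np.ones((31,31),np.uint8)); g=cv2.morphologyEx(g,cv2.MORPH_OPEN,np.ones((13,13),np.uint8))
    cn=max(cv2.findContours(g,0,cv2.CHAIN_APPROX_NONE)[0],key=cv2.contourArea)[:,0]
    px=(cn+0.5)/6-0.5+[x,y]
    W=p2w(c,px,z)[:,:2]
    r=cv2.minAreaRect((W*1000).astype(np.float32))
    return r, cv2.boxPoints(r)
E
python3 - <<'E'
from h import *
ct=viewer.camera("top"); cs=viewer.camera("scene")
for c,roi in ((ct,(330,160,75,85)),(cs,(250,210,100,85))):
    r,b=slabrect(c,roi); print(r); print(b.round(1))
def s(pts,ox,oy,k=6): return (np.array(pts,float)+.5)/k-.5+[ox,oy]
print("slab t",p2w(ct,s([(155,130),(300,98),(382,438),(232,470)],325,155),.049)[:,:2].round(4))
print("slab s",p2w(cs,s([(525,275),(205,125),(115,245),(442,402)],245,205),.049)[:,:2].round(4))
print("bolts t",p2w(ct,s([(114,153),(331,106),(405,385),(186,435)],325,155),.049)[:,:2].round(4))
print("bolts s",p2w(cs,s([(535,237),(412,425),(127,284),(258,110)],245,205),.049)[:,:2].round(4))
print("crad t top",p2w(ct,s([(80,115),(342,60),(432,432),(165,497)],325,155),.049)[:,:2].round(4))
print("crad s top",p2w(cs,s([(228,75),(598,243),(452,472),(72,285)],245,205),.049)[:,:2].round(4))
crop(ct,130,125,90,125,5,"tr_top.png"); crop(cs,370,105,140,100,5,"tr_sc.png")
E
```

```text
((567.938720703125, -207.046875), (130.11578369140625, 55.8836669921875), 18.635475158691406)
[[ 497.4 -201.4]
 [ 515.2 -254.3]
 [ 638.5 -212.7]
 [ 620.7 -159.8]]
((569.207763671875, -209.57080078125), (127.27043914794922, 55.211669921875), 18.8758602142334)
[[ 500.1 -204. ]
 [ 517.9 -256.3]
 [ 638.4 -215.1]
 [ 620.5 -162.9]]
slab t [[ 0.6228 -0.161 ]
 [ 0.6414 -0.2143]
 [ 0.5147 -0.2551]
 [ 0.4969 -0.2011]]
slab s [[ 0.6202 -0.1618]
 [ 0.4994 -0.2027]
 [ 0.5185 -0.257 ]
 [ 0.6386 -0.2152]]
bolts t [[ 0.6121 -0.1465]
 [ 0.6396 -0.2262]
 [ 0.5355 -0.2621]
 [ 0.508  -0.1831]]
bolts s [[ 0.6112 -0.1489]
 [ 0.6386 -0.2281]
 [ 0.5338 -0.2637]
 [ 0.5068 -0.1848]]
crad t top [[ 0.6255 -0.1324]
 [ 0.6582 -0.229 ]
 [ 0.5189 -0.2734]
 [ 0.4843 -0.1776]]
crad s top [[ 0.4877 -0.1829]
 [ 0.6272 -0.1347]
 [ 0.6603 -0.23  ]
 [ 0.5218 -0.2777]]
```

View pics/tr_top.png

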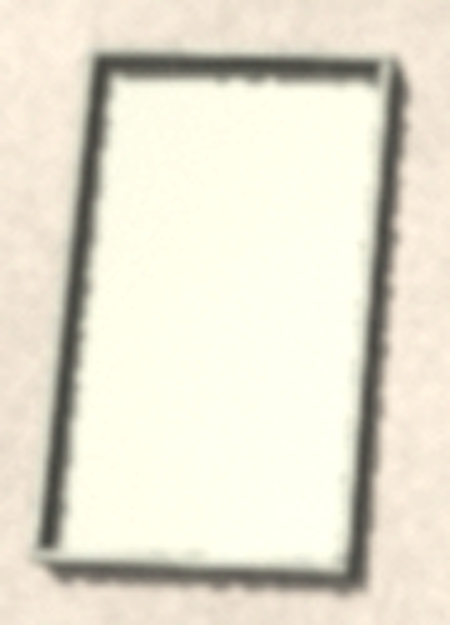

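View pics/tr_sc.png

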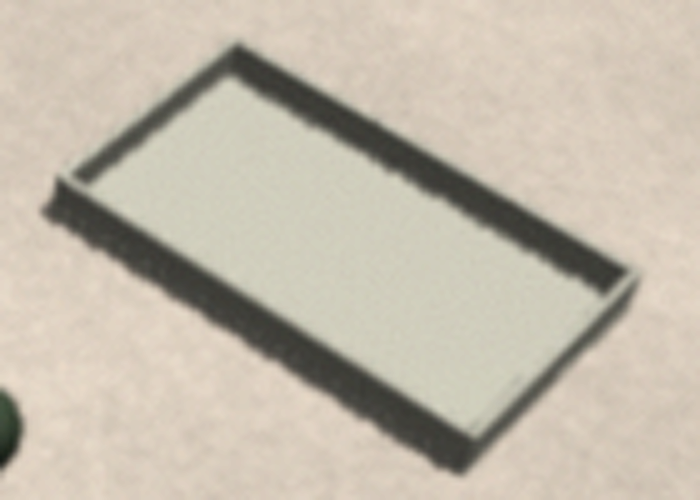

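```bash
cat >> h.py <<'E'
def to(t,yaw,o=None):
    """units to go: t target xyz, yaw = angle of slab/tray x axis (tool x = -that), tool down"""
    o=o or robot.get_obs(); M=R.from_quat(o["tool_rot"])
    x=-np.array([np.cos(yaw),np.sin(yaw),0]); z=np.array([0,0,-1.]); y=np.cross(z,x)
    T=R.from_matrix(np.c_[x,y,z])
    print("t",round(o["time"],2),"pos",o["position"].round(4),"F",o["ft_force"].round(2),"w",round(o["grip_width"],4),"q6",round(o["q"][5],2))
    print(" turn u",((M.inv()*T).as_rotvec(True)/5).round(3)," shift u (tool now)",(M.inv().apply(np.array(t)-o["position"])/0.04).round(3)," shift u (aligned)",(T.inv().apply(np.array(t)-o["position"])/0.04).round(3))
E
python3 - <<'E'
from h import *
ct=viewer.camera("top"); cs=viewer.camera("scene")
def s(pts,ox,oy,k=5): return (np.array(pts,float)+.5)/k-.5+[ox,oy]
for c,p in ((ct,s([(95,55),(397,60),(355,573),(40,557)],130,125)),(cs,s([(237,43),(637,272),(475,438),(60,175)],370,105))):
    W=p2w(c,p,.028)[:,:2]; print(W.round(4),W.mean(0).round(4))
to([.578,-.205,.198],np.radians(19))
E
python3 -m crank '0 0 -1 0 -1 0 0.9; 0 0 -1 0 -1 0 0.9; 0 0 -1 0 -1 0 0.9; 0 0 -1 0 -1 0 0.9; 0 0 -1 0 -1 0 0.9' 20
python3 -c "
from h import *
to([.578,-.205,.12],np.radians(19))"
```

```text
[[0.6791 0.3244]
 [0.6905 0.1777]
 [0.4466 0.1585]
 [0.4372 0.3053]] [0.5633 0.2415]
[[0.4431 0.3038]
 [0.6846 0.3226]
 [0.6964 0.1781]
 [0.4502 0.1615]] [0.5686 0.2415]
t 1.3 pos [0.1899 0.5954 0.1983] F [-0.49 -0.18  0.76] w 0.087 q6 -0.18
 turn u [ 0.    -0.    -7.338]  shift u (tool now) [-1.5325e+01 -1.6116e+01  9.0000e-03]  shift u (aligned) [-2.6590e+00 -2.2079e+01  9.0000e-03]
time: 1.92
position: [0.1645, 0.3967, 0.1979]
tool_rot: [-0.072, 0.997, 0.002, 0.002]
ft_force: [0.8, 0.1, -0.2]
grip_width: 0.0449
t 1.93 pos [0.1645 0.3967 0.1979] F [ 0.76  0.1  -0.23] w 0.0449 q6 -0.8
 turn u [ 0.04   0.044 -2.142]  shift u (tool now) [ -8.054 -16.383   1.913]  shift u (aligned) [ -4.876 -17.588   1.948]
```

```bash
python3 -m crank '0 0 -1 -1 -1 0 0.9; 0 0 -1 -1 -1 0 0.9; 0 0 0 -1 -1 0 0.9; 0 0 0 -1 -1 0 0.9; 0 0 0 -1 -1 0 0.9'
python3 -m crank '0 0 0 0 -1 0 0.9; 0 0 0 0 -1 0 0.9; 0 0 0 0 -1 0 0.9; 0 0 0 0 -1 0 0.9; 0 0 0 0 -1 0 0.9'
python3 -c "
from h import *
to([.578,-.205,.12],np.radians(19))"
```

```text
time: 2.55
position: [0.4137, 0.2533, 0.1998]
tool_rot: [-0.165, 0.986, 0.003, 0.003]
ft_force: [0.3, 2.1, -0.5]
grip_width: 0.0054
time: 3.18
position: [0.4862, 0.0578, 0.2001]
tool_rot: [-0.164, 0.986, 0.003, 0.007]
ft_force: [0.2, -0.3, 0.0]
grip_width: 0.0042
t 3.17 pos [0.4862 0.0578 0.2001] F [ 0.18 -0.26  0.02] w 0.0042 q6 -2.02
 turn u [ 0.038  0.163 -0.027]  shift u (tool now) [-0.018 -6.966  1.98 ]  shift u (aligned) [-0.03  -6.959  2.003]
```

```bash
python3 -m crank '0 0 0 0 -1 0 1; 0 0 0 0 -1 0 1; 0 0 0 0 -1 0 1; 0 0 0 0 -1 0.4 1; 0 0 0 0 -1 0.6 1'
python3 -m crank '0 0.16 0 0 -1 0.5 1; 0 0 0 0 -1 0.5 1;0 0 0 0 0 0 1'
python3 -c "
from h import *
to([.578,-.205,.06],np.radians(19))"
```

```text
time: 3.8
position: [0.5559, -0.1389, 0.1619]
tool_rot: [-0.163, 0.986, 0.001, 0.011]
ft_force: [0.5, 0.1, -0.2]
grip_width: 0.0004
time: 4.18
position: [0.5833, -0.2202, 0.1191]
tool_rot: [-0.162, 0.987, -0.0, 0.003]
ft_force: [0.4, 0.2, 0.4]
grip_width: 0.0006
t 4.17 pos [ 0.5833 -0.2202  0.1191] F [0.45 0.23 0.43] w 0.0006 q6 -2.44
 turn u [-0.02   0.077 -0.08 ]  shift u (tool now) [0.014 0.404 1.476]  shift u (aligned) [0.002 0.402 1.477]
```

```bash
python3 -m crank '0 0.08 -0.08 0 0.4 0.5 1; 0 0 0 0 0 0.5 1;0 0 0 0 0 0.4 1;0 0 0 0 0 0 1;0 0 0 0 0 0 1'
python3 - <<'E'
from h import *
to([.578,-.205,.049],np.radians(19))
ct=viewer.camera("top"); cs=viewer.camera("scene")
crop(ct,325,155,85,95,6,"p_top.png"); crop(cs,245,185,110,95,6,"p_sc.png")
E
```

```text
time: 4.8
position: [0.5788, -0.203, 0.0637]
tool_rot: [-0.165, 0.986, -0.001, 0.001]
ft_force: [-0.8, -0.1, 0.4]
grip_width: 0.0006
t 4.8 pos [ 0.5788 -0.203   0.0637] F [-0.79 -0.08  0.38] w 0.0006 q6 -2.42
 turn u [-0.025  0.017  0.005]  shift u (tool now) [ 0.036 -0.041  0.367]  shift u (aligned) [ 0.035 -0.042  0.367]
```

View pics/p_sc.png

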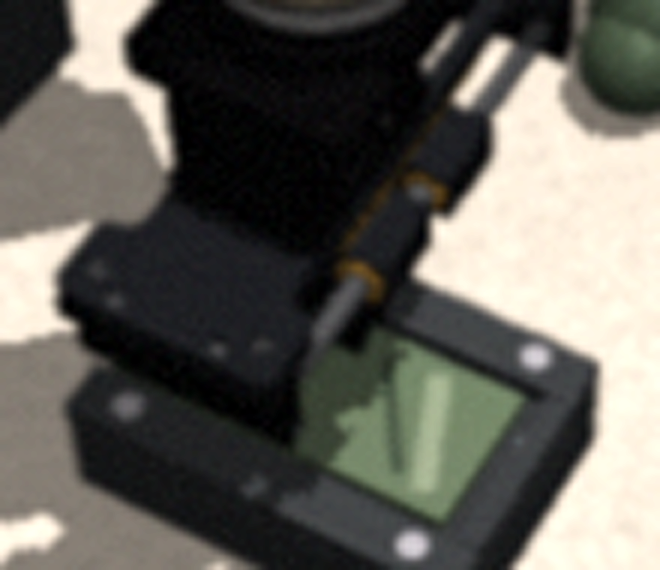

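The picture shows the closed hand over the middle of the slab, with the slab's far end visible at crop (440,450). I'll lower it in small steps and watch the force.

```bash
python3 -m crank '0 0 0 0.03 -0.04 0.15 1; 0 0 0 0 0 0.14 1;0 0 0 0 0 0 1'
python3 -m crank '0 0 0 0 0 0.025 1;0 0 0 0 0 0 1'
python3 -m crank '0 0 0 0 0 0.025 1;0 0 0 0 0 0 1'
```

```text
time: 5.28
position: [0.5788, -0.2057, 0.0525]
tool_rot: [-0.165, 0.986, -0.002, 0.002]
ft_force: [0.7, 0.6, -0.9]
grip_width: 0.0002
time: 5.52
position: [0.5788, -0.2058, 0.0514]
tool_rot: [-0.165, 0.986, -0.002, 0.002]
ft_force: [-0.4, -0.3, 0.6]
grip_width: 0.0005
time: 5.78
position: [0.5789, -0.2058, 0.0505]
tool_rot: [-0.165, 0.986, -0.002, 0.002]
ft_force: [-0.8, 0.0, 0.0]
grip_width: 0.0009
```

```bash
for i in 1; do python3 -m crank '0 0 0 0 0 0.025 1'; python3 -m crank '0 0 0 0 0 0.012 1';python3 -m crank '0 0 0 0 0 0.012 1';  done
```

```text
time: 5.9
position: [0.579, -0.2058, 0.0496]
tool_rot: [-0.165, 0.986, -0.002, 0.002]
ft_force: [0.2, 0.5, 0.4]
grip_width: 0.0003
time: 6.02
position: [0.579, -0.2058, 0.049]
tool_rot: [-0.165, 0.986, -0.002, 0.002]
ft_force: [0.3, -0.4, 0.1]
grip_width: 0.0004
time: 6.15
position: [0.579, -0.2058, 0.0485]
tool_rot: [-0.165, 0.986, -0.002, 0.002]
ft_force: [0.2, -0.7, 0.3]
grip_width: 0.0005
```

```bash
python3 -m crank '0 0 0 0 0 0.012 1'; python3 -m crank '0 0 0 0 0 0.012 1'; python3 -m crank '0 0 0 0 0 0.012 1'
```

```text
time: 6.28
position: [0.579, -0.2058, 0.048]
tool_rot: [-0.165, 0.986, -0.002, 0.002]
ft_force: [-0.4, -0.4, 0.4]
grip_width: 0.0004
time: 6.4
position: [0.579, -0.2058, 0.0474]
tool_rot: [-0.165, 0.986, -0.002, 0.002]
ft_force: [0.1, 0.5, 0.3]
grip_width: 0.0008
time: 6.52
position: [0.579, -0.2058, 0.0469]
tool_rot: [-0.165, 0.986, -0.002, 0.002]
ft_force: [-0.5, -0.2, 0.1]
grip_width: 0.0008
```

```bash
python3 -m crank '0 0 0 0 0 0.01 1'; python3 -m crank '0 0 0 0 0 0.01 1'; python3 - <<'E'
from h import *
cs=viewer.camera("scene")
crop(cs,245,185,110,95,6,"p_sc2.png")
E
```

```text
time: 6.65
position: [0.579, -0.2059, 0.0465]
tool_rot: [-0.165, 0.986, -0.002, 0.002]
ft_force: [0.3, -1.0, -0.1]
grip_width: 0.0004
time: 6.78
position: [0.579, -0.2058, 0.0461]
tool_rot: [-0.165, 0.986, -0.002, 0.002]
ft_force: [0.2, -0.5, -0.6]
grip_width: 0.0003
```

View pics/p_sc2.png

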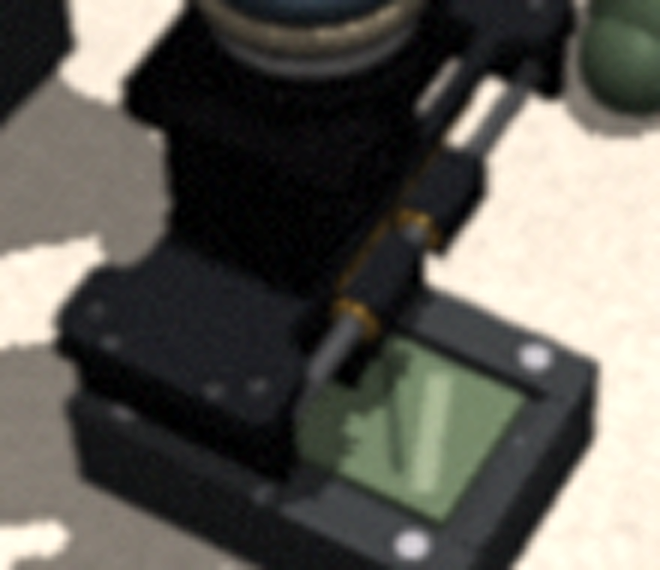

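```bash
python3 -m crank '0 0 0 0 0 0.01 1'|sed -n '2p;4p'; python3 -m crank '0 0 0 0 0 0.01 1'|sed -n '2p;4p';python3 -m crank '0 0 0 0 0 0.01 1'|sed -n '2p;4p';python3 -m crank '0 0 0 0 0 0.01 1'|sed -n '2p;4p'
```

```text
position: [0.579, -0.2058, 0.0456]
ft_force: [0.2, -0.4, -0.1]
position: [0.579, -0.2058, 0.0452]
ft_force: [-0.3, 0.6, -0.5]
position: [0.579, -0.2058, 0.0448]
ft_force: [-0.3, -0.1, 0.2]
position: [0.579, -0.2058, 0.0444]
ft_force: [-0.9, 0.2, 1.2]
```

```bash
python3 -m crank '0 0 0 0 0 0.01 1'|sed -n '2p;4p'; python3 -m crank '0 0 0 0 0 0.01 1'|sed -n '2p;4p';python3 -m crank '0 0 0 0 0 0.01 1'|sed -n '2p;4p'
```

```text
position: [0.579, -0.2058, 0.0439]
ft_force: [-0.1, -0.9, 0.2]
position: [0.579, -0.2058, 0.0435]
ft_force: [-0.5, -0.6, 0.1]
position: [0.579, -0.2058, 0.0431]
ft_force: [-0.3, 0.3, 0.4]
```

```bash
python3 - <<'E'
from h import *
cs=viewer.camera("scene"); ct=viewer.camera("top")
p=robot.get_obs()["position"]
print(w2p(cs,p), w2p(ct,p),w2p(cs,p+[0,0,.005]))
im=cs["img"].copy()
x,y=w2p(cs,p)[0]
im=cv2.resize(im[215:275,260:340],None,fx=10,fy=10,interpolation=cv2.INTER_CUBIC)
im=np.clip(im.astype(float)*3,0,255).astype(np.uint8)
cv2.drawMarker(im,(int((x-260+.5)*10),int((y-215+.5)*10)),(255,0,0),0,20,1)
cv2.imwrite("pics/q.png",im[:,:,::-1])
im=cv2.resize(ct["img"][155:250,325:410],None,fx=6,fy=6,interpolation=cv2.INTER_CUBIC)
im=np.clip(im.astype(float)*3,0,255).astype(np.uint8)
cv2.imwrite("pics/qt.png",im[:,:,::-1])
E
```

```text
[[302.25438665 251.51308785]] [[368.28693047 197.76803068]] [[302.15976572 250.14433206]]
```

View pics/q.png

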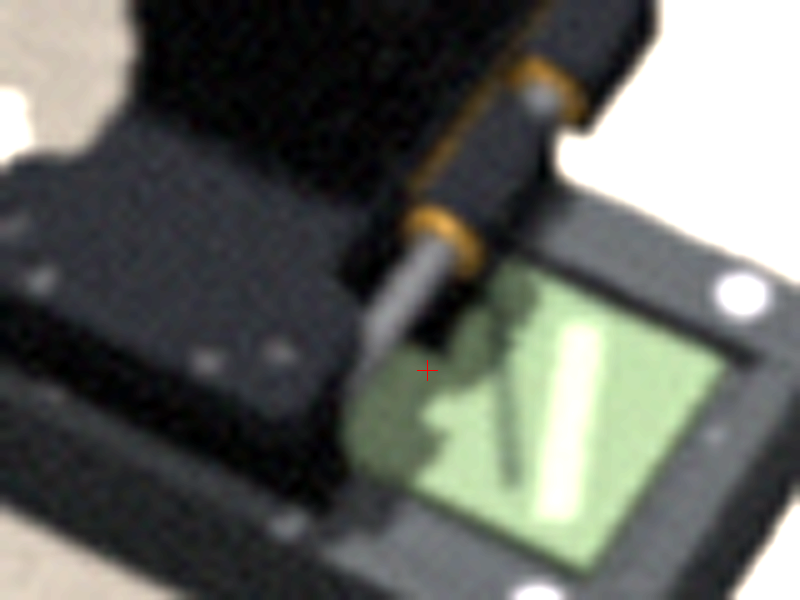

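View pics/qt.png

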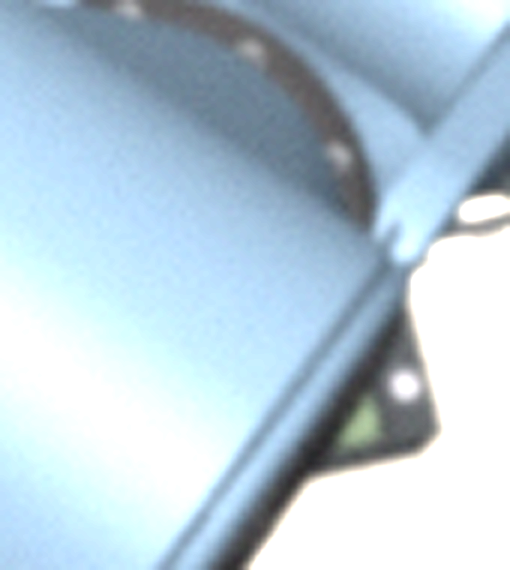

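The fingertip bottom shows at crop (430,345), and its shadow is still separate, so the tip is a little above the slab. I'll keep lowering gently.

```bash
for i in 1; do python3 -m crank '0 0 0 0 0 0.012 1'|sed -n '2p;4p'; python3 -m crank '0 0 0 0 0 0.012 1'|sed -n '2p;4p';python3 -m crank '0 0 0 0 0 0.012 1'|sed -n '2p;4p';python3 -m crank '0 0 0 0 0 0.012 1'|sed -n '2p;4p'; done
python3 - <<'E'
from h import *
cs=viewer.camera("scene")
im=cs["img"].copy()
im=cv2.resize(im[215:275,260:340],None,fx=10,fy=10,interpolation=cv2.INTER_CUBIC)
im=np.clip(im.astype(float)*3,0,255).astype(np.uint8)
cv2.imwrite("pics/q2.png",im[:,:,::-1])
E
```

```text
position: [0.579, -0.2058, 0.0426]
ft_force: [1.1, 0.2, -0.0]
position: [0.579, -0.2058, 0.0421]
ft_force: [-0.3, -0.7, -0.3]
position: [0.579, -0.2058, 0.0415]
ft_force: [0.1, -0.1, 0.2]
position: [0.579, -0.2058, 0.041]
ft_force: [0.3, -0.4, -0.9]
```

View pics/q2.png

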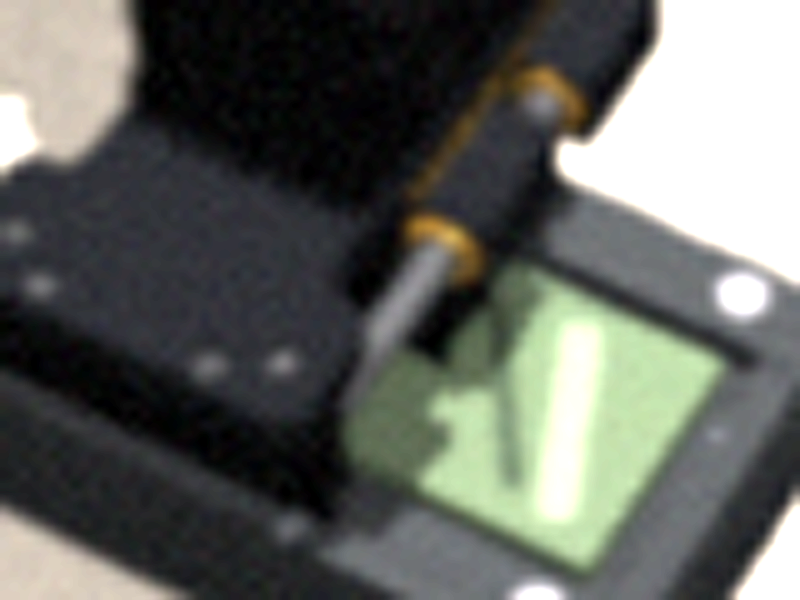

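```bash
python3 - <<'E'
from h import *
cs=viewer.camera("scene")
o=robot.get_obs();p=o["position"]; a=np.radians(19); xs=np.array([np.cos(a),np.sin(a),0]); ys=np.array([-np.sin(a),np.cos(a),0])
for dx in(0,.0095):
  for dy in (-.015,0,.015):
    for z in (.041,.049,.055):
        q=p+dx*xs+dy*ys; q[2]=z; px=w2p(cs,q)[0]; print(dx,dy,z,((px-[260,215]+.5)*10).round())
print(o["q"])
E
```

```text
0 -0.015 0.041 [390. 430.]
0 -0.015 0.049 [388. 409.]
0 -0.015 0.055 [387. 392.]
0 0 0.041 [428. 376.]
0 0 0.049 [426. 354.]
0 0 0.055 [425. 337.]
0 0.015 0.041 [465. 322.]
0 0.015 0.049 [464. 300.]
0 0.015 0.055 [463. 283.]
0.0095 -0.015 0.041 [430. 450.]
0.0095 -0.015 0.049 [429. 428.]
0.0095 -0.015 0.055 [428. 412.]
0.0095 0 0.041 [468. 395.]
0.0095 0 0.049 [467. 373.]
0.0095 0 0.055 [466. 357.]
0.0095 0.015 0.041 [505. 341.]
0.0095 0.015 0.049 [504. 319.]
0.0095 0.015 0.055 [504. 302.]
[-5.23034231e-01  7.18231274e-01  1.58280164e+00 -4.72931008e-04
  8.35327323e-01 -2.42506217e+00]
```

```bash
python3 -m crank '0 0 0 0 0 -1 1;0 0 0 0 0 -0.5 1; 0 0 0 0 0 0 1'
cat > v.py <<'E'
from h import *
import sys
cs=viewer.camera("scene"); o=robot.get_obs(); p=o["position"]; M=R.from_quat(o["tool_rot"]).as_matrix()
im=cv2.resize(cs["img"][165:265,245:365],None,fx=6,fy=6,interpolation=cv2.INTER_CUBIC)
im=np.clip(im.astype(float)*3,0,255).astype(np.uint8)
g=o["grip_width"]/2
for dx in (-.0095,.0095):
  for dy in (-g-.015,-g,g,g+.015):
    x,y=w2p(cs,p+M@[dx,dy,0])[0]
    cv2.circle(im,(int((x-245+.5)*6),int((y-165+.5)*6)),3,(255,0,0),-1)
cv2.imwrite("pics/"+sys.argv[1],im[:,:,::-1])
E
python3 v.py v1.png
python3 -m crank '0 0 0 0 0 0 -1;0 0 0 0 0 0 -1;0 0 0 0 0 0 -1;0 0 0 0 0 0 -1; 0 0 0 0 0 0 -1'
python3 v.py v2.png
```

```text
time: 8.78
position: [0.5783, -0.2054, 0.1016]
tool_rot: [-0.165, 0.986, -0.001, 0.001]
ft_force: [0.7, 0.2, -0.6]
grip_width: 0.0004
time: 9.45
position: [0.5758, -0.2041, 0.0972]
tool_rot: [-0.165, 0.986, 0.001, -0.002]
ft_force: [-0.0, -0.6, 0.1]
grip_width: 0.0425
```

View pics/v1.png

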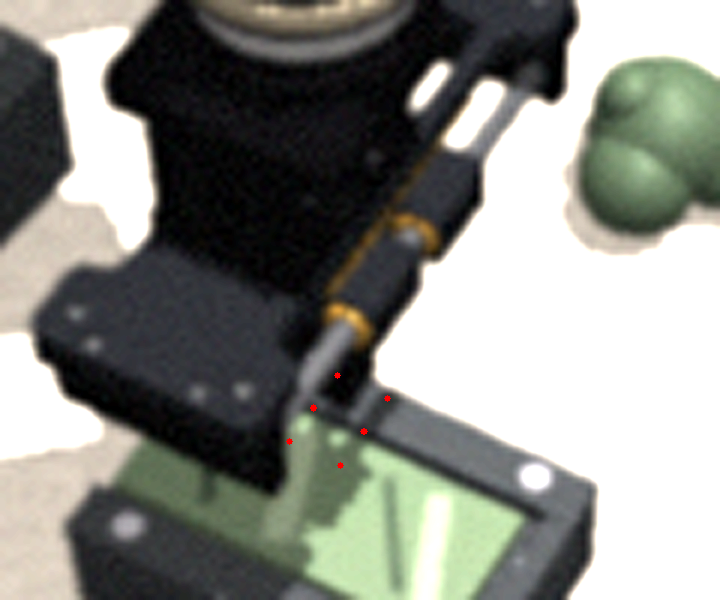

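View pics/v2.png

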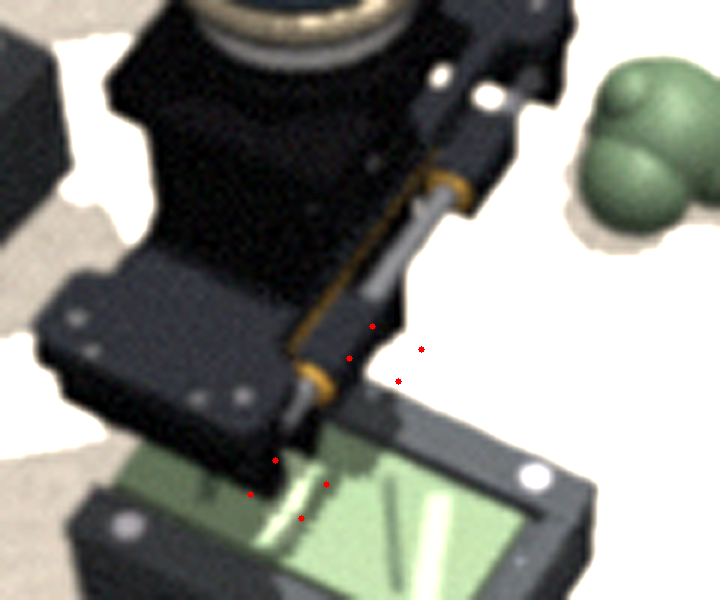

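```bash
cat > v.py <<'E'
from h import *
import sys
cs=viewer.camera("scene"); o=robot.get_obs(); p=o["position"]; M=R.from_quat(o["tool_rot"]).as_matrix()
X,Y,W,H=225,115,160,130
im=cv2.resize(cs["img"][Y:Y+H,X:X+W],None,fx=4.6,fy=4.6,interpolation=cv2.INTER_CUBIC)
im=np.clip(im.astype(float)*3,0,255).astype(np.uint8)
g=o["grip_width"]/2
def m(pt,col):
    x,y=w2p(cs,p+M@np.array(pt))[0]
    cv2.circle(im,(int((x-X+.5)*4.6),int((y-Y+.5)*4.6)),3,col,-1)
for dx in (-.0095,.0095):
  for dy in (-g-.015,-g,g,g+.015): m([dx,dy,0],(255,0,0))
for dx in (-.0375,.0375):
  for dy in (-.095,.095): m([dx,dy,-.07],(255,0,255))
m([0,0,-.07],(0,255,255)); m([0,0,0],(0,255,255))
cv2.imwrite("pics/"+sys.argv[1],im[:,:,::-1])
print(p.round(4),o["q"].round(4),g*2)
E
python3 v.py v3.png
```

```text
[ 0.5758 -0.2041  0.0973] [-5.2320e-01  6.3620e-01  1.5536e+00 -3.0000e-04  9.5610e-01 -2.4251e+00] 0.050407199159339694
```

View pics/v3.png

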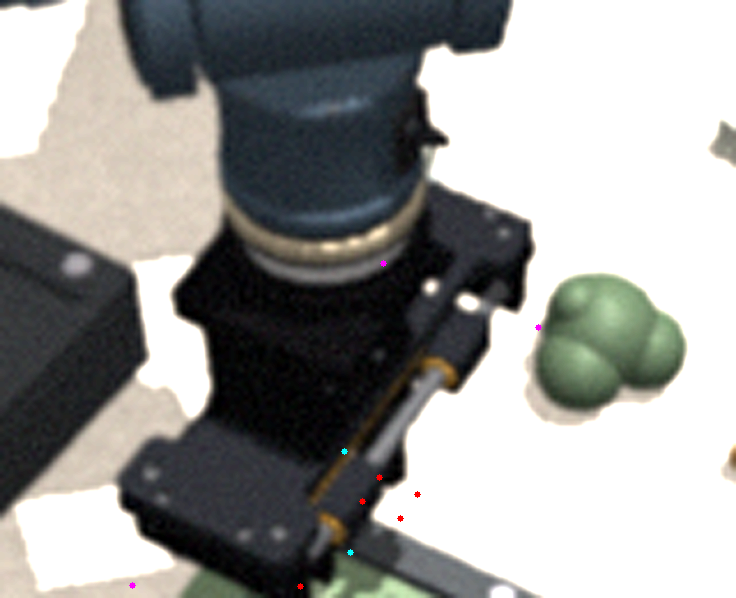

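The hand and fingers appear about 25 mm higher in the picture than the reported TCP implies, which fits the lack of contact at z=0.041. I'll treat the TCP height as biased and find the slab top by touch.

```bash
python3 -m crank '0 0 0 0 0 0.5 1;0 0 0 0 0 0.4 1;0 0 0 0 0 0.4 1;0 0 0 0 0 0.1 1; 0 0 0 0 0 0 1'
python3 v.py v4.png
python3 -c "
from h import *
to([.578,-.205,.04],np.radians(19))"
```

```text
time: 10.18
position: [0.5764, -0.2045, 0.0395]
tool_rot: [-0.165, 0.986, 0.001, -0.001]
ft_force: [0.5, -0.4, 0.0]
grip_width: 0.0163
[ 0.5765 -0.2045  0.0397] [-5.2320e-01  7.1990e-01  1.5842e+00 -4.0000e-04  8.3970e-01 -2.4251e+00] 0.01210685354969481
t 10.22 pos [ 0.5765 -0.2045  0.0397] F [-0.5   0.1   0.27] w 0.0121 q6 -2.43
 turn u [ 0.018 -0.02  -0.003]  shift u (tool now) [-0.032 -0.024 -0.009]  shift u (aligned) [-0.032 -0.024 -0.008]
```

View pics/v4.png

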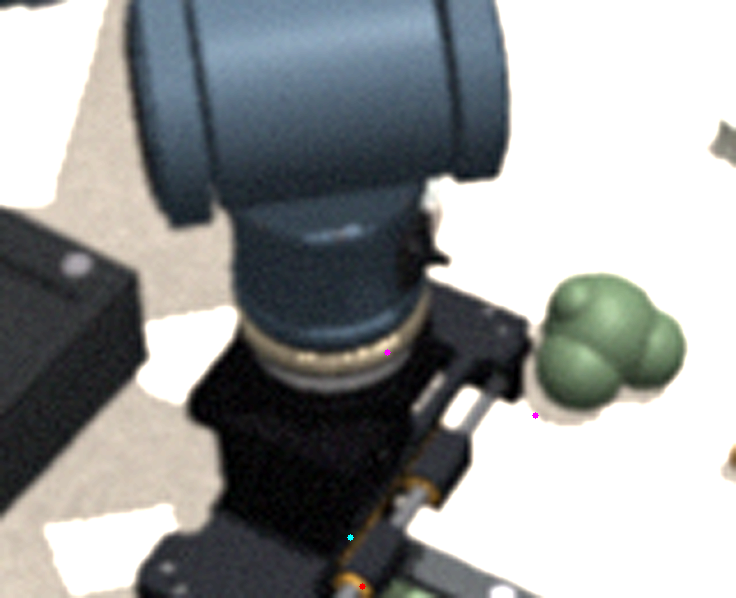

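```bash
python3 -m crank '0 0 0 0 0 0.05 1;0 0 0 0 0 0.05 1;0 0 0 0 0 0.025 1;0 0 0 0 0 0 1'|sed -n '2p;4,5p'
python3 -m crank '0 0 0 0 0 0.02 1'|sed -n '2p;4p';python3 -m crank '0 0 0 0 0 0.02 1'|sed -n '2p;4p';python3 -m crank '0 0 0 0 0 0.02 1'|sed -n '2p;4p';python3 -m crank '0 0 0 0 0 0.02 1'|sed -n '2p;4p'
python3 v.py v5.png
python3 - <<'E'
from h import *
cs=viewer.camera("scene")
im=cs["img"].copy()
im=cv2.resize(im[215:275,260:340],None,fx=10,fy=10,interpolation=cv2.INTER_CUBIC)
im=np.clip(im.astype(float)*3,0,255).astype(np.uint8)
cv2.imwrite("pics/q3.png",im[:,:,::-1])
E
```

```text
position: [0.5775, -0.205, 0.0358]
ft_force: [-1.1, -0.1, -0.7]
grip_width: 0.0006
position: [0.5776, -0.2051, 0.0351]
ft_force: [0.3, -0.6, -0.6]
position: [0.5777, -0.2051, 0.0343]
ft_force: [-0.1, 0.4, -0.2]
position: [0.5777, -0.2051, 0.0335]
ft_force: [-0.2, -0.3, 0.0]
position: [0.5777, -0.2051, 0.0326]
ft_force: [0.2, 0.6, 0.8]
[ 0.5776 -0.2051  0.0325] [-5.2320e-01  7.3090e-01  1.5867e+00 -4.0000e-04  8.2310e-01 -2.4251e+00] 0.00047666908325053877
```

View pics/q3.png

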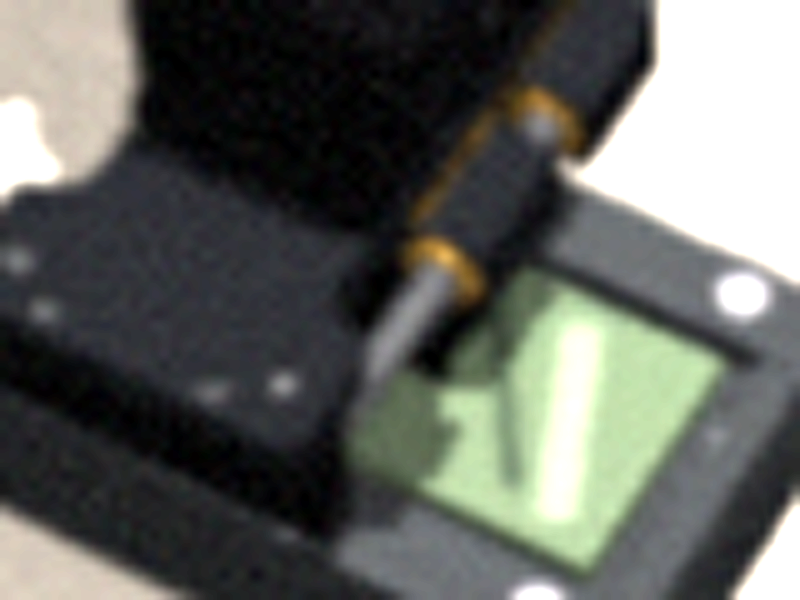

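```bash
for r in a; do python3 -m crank '0 0 0 0 0 0.02 1'|sed -n '2p;4p';python3 -m crank '0 0 0 0 0 0.02 1'|sed -n '2p;4p';python3 -m crank '0 0 0 0 0 0.02 1'|sed -n '2p;4p';python3 -m crank '0 0 0 0 0 0.02 1'|sed -n '2p;4p';done
```

```text
position: [0.5776, -0.2051, 0.0318]
ft_force: [0.4, -0.4, 0.2]
position: [0.5776, -0.2051, 0.0309]
ft_force: [0.5, -0.1, -0.0]
position: [0.5776, -0.2051, 0.0301]
ft_force: [0.6, 0.1, -0.1]
position: [0.5776, -0.2051, 0.0292]
ft_force: [0.4, -1.0, 0.5]
```

```bash
for r in a; do python3 -m crank '0 0 0 0 0 0.015 1'|sed -n '2p;4p';python3 -m crank '0 0 0 0 0 0.015 1'|sed -n '2p;4p';python3 -m crank '0 0 0 0 0 0.015 1'|sed -n '2p;4p';python3 -m crank '0 0 0 0 0 0.015 1'|sed -n '2p;4p';done
```

```text
position: [0.5776, -0.2051, 0.0285]
ft_force: [-0.1, -0.8, 0.3]
position: [0.5776, -0.2051, 0.0279]
ft_force: [-0.3, 1.0, 0.2]
position: [0.5776, -0.2051, 0.0272]
ft_force: [-0.6, -1.0, 0.4]
position: [0.5776, -0.2051, 0.0266]
ft_force: [-0.3, -0.6, -0.5]
```

```bash
python3 -m crank '0 0 0 0 0 0.012 1'|sed -n '2p;4p';python3 -m crank '0 0 0 0 0 0.012 1'|sed -n '2p;4p';python3 -m crank '0 0 0 0 0 0.012 1'|sed -n '2p;4p';python3 -m crank '0 0 0 0 0 0.012 1'|sed -n '2p;4p'
python3 - <<'E'
from h import *
cs=viewer.camera("scene")
im=cs["img"].copy()
im=cv2.resize(im[215:275,260:340],None,fx=10,fy=10,interpolation=cv2.INTER_CUBIC)
im=np.clip(im.astype(float)*3,0,255).astype(np.uint8)
cv2.imwrite("pics/q4.png",im[:,:,::-1])
E
```

```text
position: [0.5776, -0.2051, 0.0261]
ft_force: [-0.3, -0.5, -0.7]
position: [0.5776, -0.2051, 0.0256]
ft_force: [-0.4, 0.6, -0.7]
position: [0.5776, -0.2051, 0.0253]
ft_force: [-0.2, 1.1, 4.1]
position: [0.5776, -0.2051, 0.0252]
ft_force: [-0.9, 0.7, 5.1]
```

View pics/q4.png

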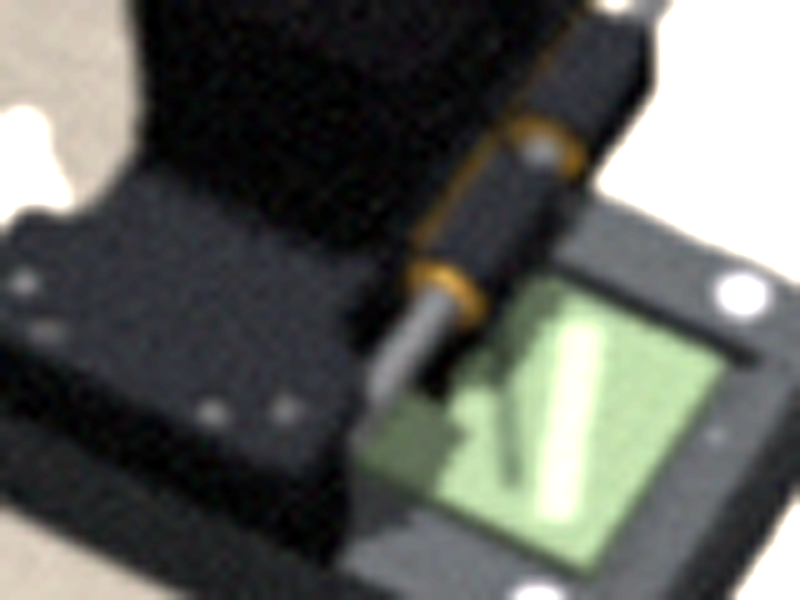

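Contact: the force reached about 5 N at reported z=0.0252, so the true height is the reported value plus about 23.8 mm. Now I'll draw the slab out along tool x with a light downward bias.

```bash
python3 -m crank '0 0 0 0.03 0 0.016 1'|sed -n '2p;4p'; python3 -m crank '0 0 0 0.06 0 0.016 1'|sed -n '2p;4p';python3 -m crank '0 0 0 0.06 0 0.016 1;0 0 0 0.06 0 0.016 1'|sed -n '2p;4p'
python3 - <<'E'
from h import *
cs=viewer.camera("scene")
im=cs["img"].copy()
im=cv2.resize(im[215:275,260:340],None,fx=10,fy=10,interpolation=cv2.INTER_CUBIC)
im=np.clip(im.astype(float)*3,0,255).astype(np.uint8)
cv2.imwrite("pics/q5.png",im[:,:,::-1])
E
```

```text
position: [0.5775, -0.2054, 0.0252]
ft_force: [1.2, 2.2, 4.8]
position: [0.5766, -0.2064, 0.0252]
ft_force: [1.5, 2.0, 5.4]
position: [0.5746, -0.2086, 0.0253]
ft_force: [2.4, 3.0, 6.2]
```

View pics/q5.png

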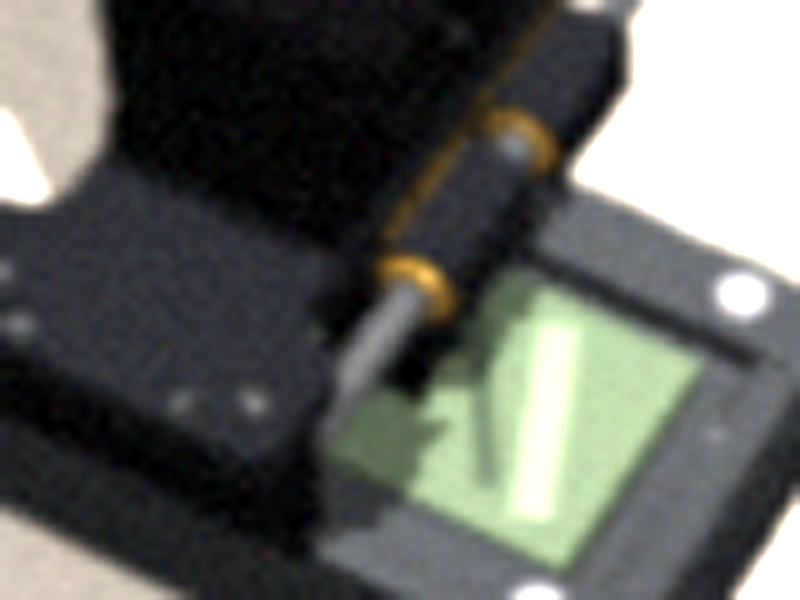

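```bash
python3 -m crank '0 0 0 0.1 0.05 0.016 1'|sed -n '2p;4p'; python3 -m crank '0 0 0 0.1 0.05 0.016 1'|sed -n '2p;4p';python3 -m crank '0 0 0 0.1 0.04 0.016 1;0 0 0 0.1 0.03 0.016 1'|sed -n '2,4p'
python3 - <<'E'
from h import *
to([.5402,-.218,.025],np.radians(19))
cs=viewer.camera("scene")
im=cs["img"].copy()
im=cv2.resize(im[215:275,260:340],None,fx=10,fy=10,interpolation=cv2.INTER_CUBIC)
im=np.clip(im.astype(float)*3,0,255).astype(np.uint8)
cv2.imwrite("pics/q6.png",im[:,:,::-1])
E
```

```text
position: [0.5718, -0.2092, 0.0253]
ft_force: [2.5, 0.2, 4.9]
position: [0.5689, -0.2096, 0.0253]
ft_force: [1.9, 0.5, 5.2]
position: [0.5632, -0.2113, 0.0254]
tool_rot: [-0.164, 0.986, -0.008, 0.012]
ft_force: [2.9, 0.9, 5.7]
t 13.93 pos [ 0.5632 -0.2113  0.0254] F [2.94 0.85 5.66] w 0.0005 q6 -2.45
 turn u [-0.234  0.249 -0.02 ]  shift u (tool now) [ 0.599  0.029 -0.004]  shift u (aligned) [0.599 0.03  0.009]
```

View pics/q6.png

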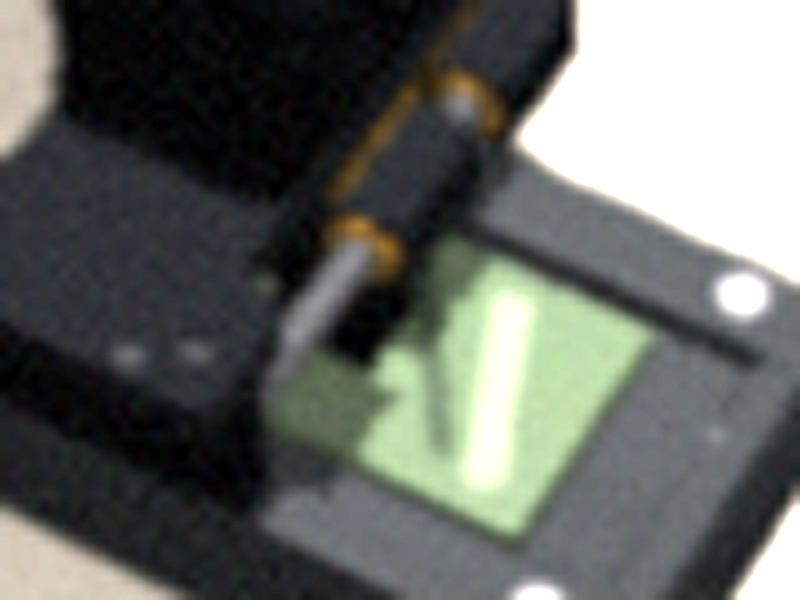

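```bash
python3 -m crank '-0.06 0.06 0 0.1 0.03 0.015 1;-0.06 0.06 0 0.1 0.02 0.015 1'|sed -n '2,4p'; python3 -m crank '-0.06 0.06 0 0.1 0.02 0.015 1;-0.06 0.06 0 0.1 0.02 0.015 1'|sed -n '2,4p'
python3 - <<'E'
from h import *
to([.5402,-.218,.025],np.radians(19))
cs=viewer.camera("scene")
im=cs["img"].copy()
im=cv2.resize(im[205:275,250:340],None,fx=8,fy=8,interpolation=cv2.INTER_CUBIC)
im=np.clip(im.astype(float)*3,0,255).astype(np.uint8)
cv2.imwrite("pics/q7.png",im[:,:,::-1])
E
```

```text
position: [0.5569, -0.2136, 0.0253]
tool_rot: [-0.164, 0.986, -0.006, 0.009]
ft_force: [2.5, 0.8, 6.1]
position: [0.5511, -0.216, 0.0253]
tool_rot: [-0.164, 0.986, -0.004, 0.005]
ft_force: [3.2, 0.3, 5.4]
t 14.47 pos [ 0.5511 -0.216   0.0253] F [3.18 0.26 5.39] w 0.0006 q6 -2.47
 turn u [-0.101  0.109 -0.029]  shift u (tool now) [0.275 0.042 0.004]  shift u (aligned) [0.275 0.043 0.007]
```

View pics/q7.png

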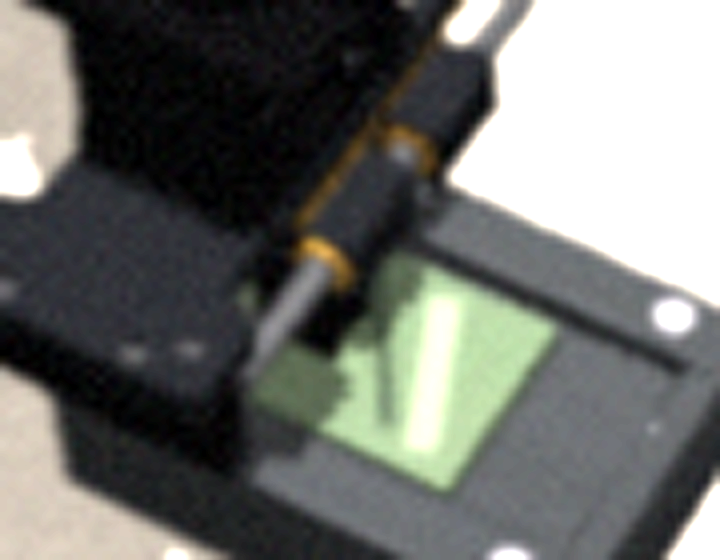

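```bash
python3 -m crank '-0.03 0.03 0 0.1 0.03 0.015 1;-0.03 0.03 0 0.1 0.03 0.015 1;-0.03 0.03 0 0.1 0.02 0.015 1;0 0 0 0.09 0.02 0.015 1'|sed -n '2,4p'
python3 - <<'E'
from h import *
to([.5402,-.218,.025],np.radians(19))
cs=viewer.camera("scene")
im=cs["img"].copy()
im=cv2.resize(im[205:275,250:340],None,fx=8,fy=8,interpolation=cv2.INTER_CUBIC)
im=np.clip(im.astype(float)*3,0,255).astype(np.uint8)
cv2.imwrite("pics/q8.png",im[:,:,::-1])
E
```

```text
position: [0.5397, -0.2206, 0.0253]
tool_rot: [-0.163, 0.987, -0.005, 0.006]
ft_force: [2.9, 0.9, 5.8]
t 15.03 pos [ 0.5397 -0.2206  0.0253] F [2.9  0.89 5.76] w 0.0005 q6 -2.48
 turn u [-0.126  0.124 -0.039]  shift u (tool now) [-0.033  0.056  0.007]  shift u (aligned) [-0.033  0.056  0.007]
```

View pics/q8.png

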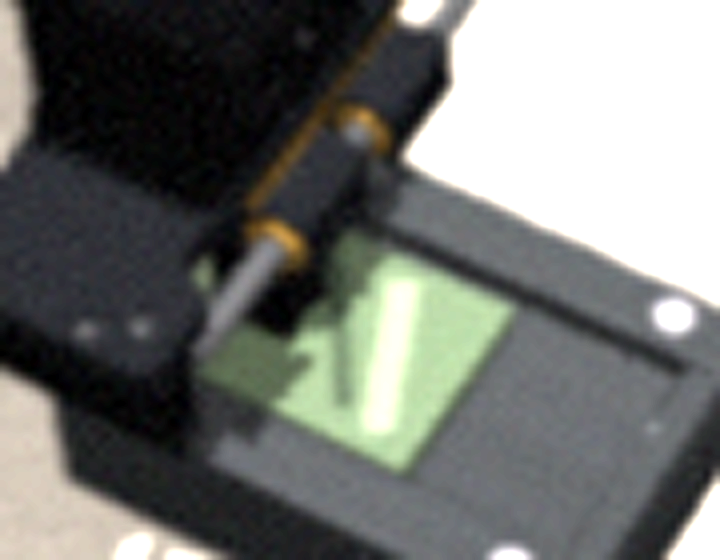

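```bash
python3 -m crank '0 0 0 0 0 -0.02 1;0 0 0 0 0 -0.2 1;0 0 0 0 0 -0.6 0.6;-0.12 0.12 -0.04 0 0 -0.6 -0.3;0 0 0 0 0 -0.3 -0.4'|sed -n '2,5p'
python3 - <<'E'
from h import *
to([.5402,-.218,.025],np.radians(19))
cs=viewer.camera("scene");ct=viewer.camera("top")
crop(cs,215,185,130,95,6,"r_sc.png")
crop(ct,325,155,85,110,5,"r_t.png")
E
```

```text
position: [0.5336, -0.2188, 0.093]
tool_rot: [-0.165, 0.986, 0.003, -0.005]
ft_force: [0.0, -0.8, 0.6]
grip_width: 0.0229
t 15.7 pos [ 0.5336 -0.2188  0.093 ] F [ 0.03 -0.78  0.59] w 0.0229 q6 -2.48
 turn u [ 0.09  -0.103  0.008]  shift u (tool now) [-0.178 -0.049  1.697]  shift u (aligned) [-0.162 -0.036  1.699]
```

View pics/r_sc.png

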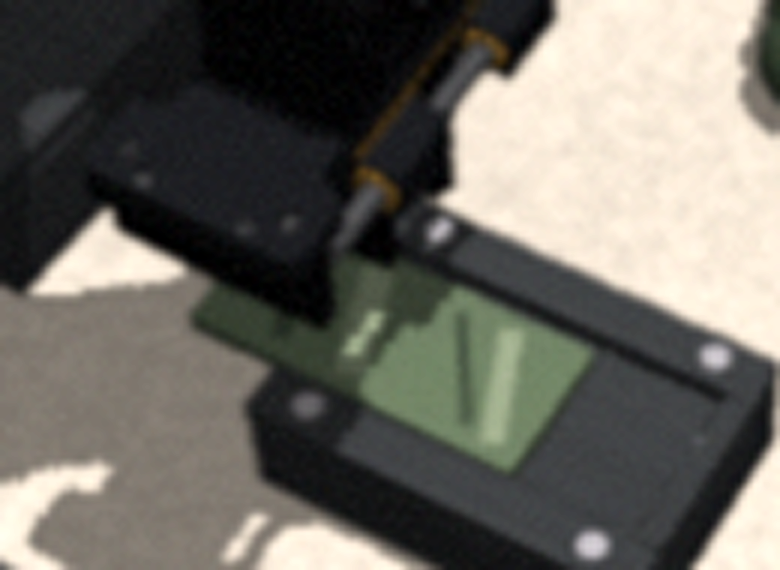

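View pics/r_t.png

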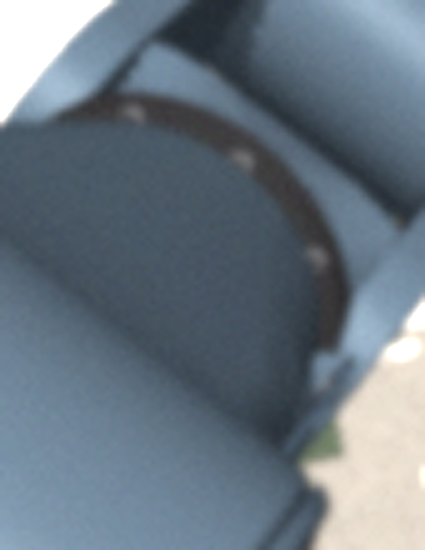

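The slab's near end now overhangs the mouth (near corner at crop (193,315)) and it still lies flat. Next I'll measure its pose.

```bash
python3 - <<'E'
from h import *
cs=viewer.camera("scene")
P=(np.array([(595,350),(512,470),(193,313)])+.5)/6-.5+[215,185]
W=p2w(cs,P,.049)[:,:2]; print(W.round(4))
d=W[1]-W[2]; print(np.linalg.norm(d),np.degrees(np.arctan2(d[1],d[0])), np.linalg.norm(W[0]-W[1]))
d=W[0]-W[1]; print(np.degrees(np.arctan2(d[1],d[0]))-90)
print("center",(W[0]+W[2])/2)
E
```

```text
[[ 0.5818 -0.1772]
 [ 0.5996 -0.229 ]
 [ 0.4779 -0.2702]]
0.12839694909080665 18.694693580691553 0.05475632311117941
18.894251547959556
center [ 0.52987813 -0.22371585]
```

```bash
python3 -c "
from h import *
to([.4855,-.2368,.06],np.radians(18.8))"
python3 -m crank '0 0 0 0.5 0 0 -1;0 0 0 0.5 0 0 -1;0 0 0 0 0 0 -1;0 0 0 0 0 0 -1;0 0 0 0 0 0 -1'
python3 -c "
from h import *
to([.4855,-.2368,.06],np.radians(18.8))"
```

```text
t 15.85 pos [ 0.5332 -0.2184  0.0921] F [ 0.33  0.3  -0.43] w 0.0345 q6 -2.48
 turn u [ 0.097 -0.105  0.047]  shift u (tool now) [ 1.27  -0.052  0.815]  shift u (aligned) [ 1.278 -0.05   0.803]
time: 16.48
position: [0.4927, -0.2306, 0.0895]
tool_rot: [-0.165, 0.986, 0.005, -0.007]
ft_force: [0.4, 0.1, 0.1]
grip_width: 0.083
t 16.48 pos [ 0.4927 -0.2306  0.0895] F [0.38 0.11 0.15] w 0.083 q6 -2.54
 turn u [ 0.146 -0.134  0.043]  shift u (tool now) [ 0.212 -0.097  0.739]  shift u (aligned) [ 0.22  -0.089  0.738]
```

```bash
python3 -m crank '0.14 -0.13 0.04 0.22 -0.09 0.3 -1;0 0 0 0 0 0.2 -1;0 0 0 0 0 0 -1'
cat > v.py <<'E'
from h import *
import sys
cs=viewer.camera("scene"); ct=viewer.camera("top"); o=robot.get_obs(); p=o["position"]; M=R.from_quat(o["tool_rot"]).as_matrix()
g=o["grip_width"]/2
off=np.array([0,0,.0237])
for c,X,Y,W,H,s,n in ((cs,205,175,130,95,6,"s"),(ct,300,150,110,110,5,"t")):
    im=cv2.resize(c["img"][Y:Y+H,X:X+W],None,fx=s,fy=s,interpolation=cv2.INTER_CUBIC)
    im=np.clip(im.astype(float)*2.5,0,255).astype(np.uint8)
    for dx in (-.0095,.0095):
      for dy in (-g-.015,-g,g,g+.015):
        x,y=w2p(c,p+off+M@np.array([dx,dy,0]))[0]
        cv2.circle(im,(int((x-X+.5)*s),int((y-Y+.5)*s)),3,(255,0,0),-1)
    cv2.imwrite("pics/"+sys.argv[1]+n+".png",im[:,:,::-1])
E
python3 v.py w1
python3 -c "
from h import *
to([.4855,-.2368,.06],np.radians(18.8))"
```

```text
time: 16.85
position: [0.4875, -0.237, 0.0693]
tool_rot: [-0.164, 0.986, -0.001, 0.001]
ft_force: [0.5, 0.3, 0.5]
grip_width: 0.0873
t 16.95 pos [ 0.4877 -0.2372  0.0698] F [-0.15 -0.09  0.74] w 0.0871 q6 -2.56
 turn u [-0.029  0.025  0.018]  shift u (tool now) [0.05  0.029 0.244]  shift u (aligned) [0.05  0.028 0.244]
```

View pics/w1s.png

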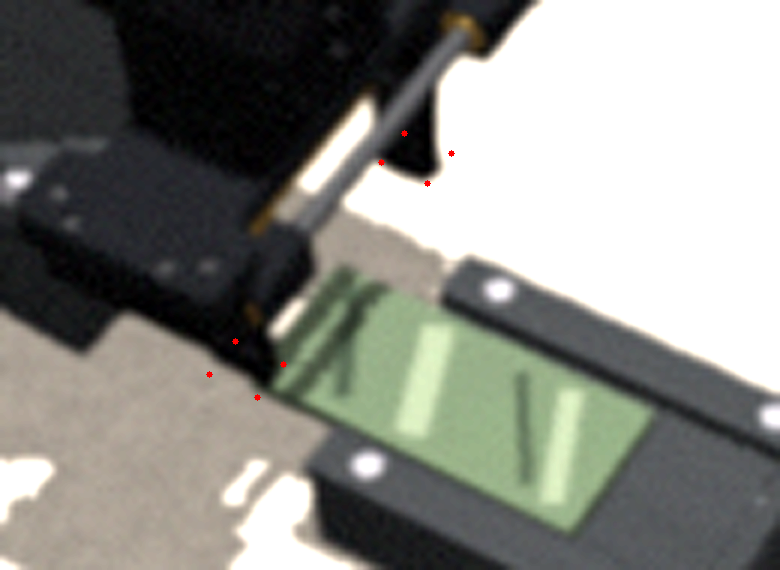

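View pics/w1t.png

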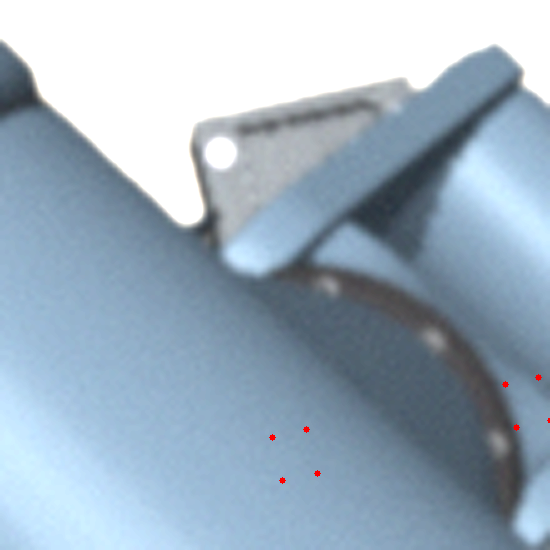

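With the +23.7 mm z correction, the predicted tips match the visible ones at crop (427,183) and (257,397). The fingers straddle the overhang, so I'll go down.

```bash
python3 -m crank '0 0 0 0.05 0.03 0.4 -1;0 0 0 0 0 0.4 -1;0 0 0 0 0 0.4 -1;0 0 0 0 0 0.05 -1;0 0 0 0 0 0 -1'
python3 v.py w2
python3 -c "
from h import *
to([.4855,-.2368,.017],np.radians(18.8))"
```

```text
time: 17.58
position: [0.4881, -0.2376, 0.0185]
tool_rot: [-0.165, 0.986, -0.002, 0.003]
ft_force: [-0.4, 0.3, 0.3]
grip_width: 0.087
t 17.68 pos [ 0.4882 -0.2377  0.0189] F [0.22 0.62 0.47] w 0.087 q6 -2.56
 turn u [-0.07   0.054  0.03 ]  shift u (tool now) [0.056 0.043 0.048]  shift u (aligned) [0.056 0.043 0.048]
```

View pics/w2s.png

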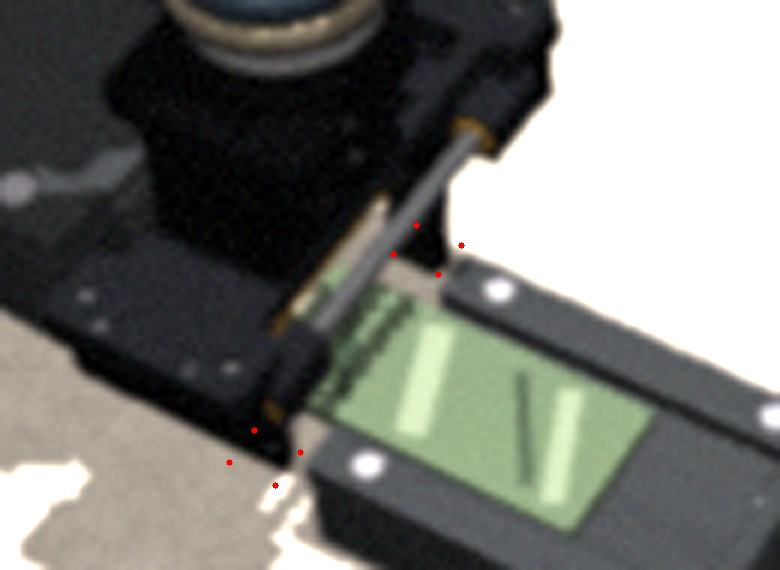

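```bash
python3 -m crank '-0.07 0.05 0.03 0.06 0.04 0.04 -1;0 0 0 0 0 0 -1'
python3 -c "
from h import *
to([.4855,-.2368,.017],np.radians(18.8))"
```

```text
time: 17.92
position: [0.4856, -0.2373, 0.018]
tool_rot: [-0.163, 0.987, -0.0, 0.001]
ft_force: [-0.6, -0.4, 0.6]
grip_width: 0.0868
t 17.93 pos [ 0.4856 -0.2373  0.018 ] F [-0.59 -0.41  0.59] w 0.0868 q6 -2.56
 turn u [-0.011  0.011 -0.002]  shift u (tool now) [-0.     0.012  0.025]  shift u (aligned) [-0.     0.012  0.025]
```

```bash
python3 -m crank '0 0 0 0 0.01 0.03 -1;0 0 0 0 0 0 0.2;0 0 0 0 0 0 0.2;0 0 0 0 0 0 0.3;0 0 0 0 0 0 0.4' 10
python3 -m crank '0 0 0 0 0 0 0.6;0 0 0 0 0 0 0.6'
```

```text
time: 18.55
position: [0.4858, -0.2371, 0.0172]
tool_rot: [-0.163, 0.987, -0.001, 0.001]
ft_force: [-0.3, 0.2, -0.1]
grip_width: 0.0555
time: 18.8
position: [0.4858, -0.2371, 0.0172]
tool_rot: [-0.163, 0.987, -0.001, 0.001]
ft_force: [-0.3, 0.3, 1.1]
grip_width: 0.0556
```

Gripped at 55.6 mm, which matches the slab width. Now I'll firm the grip to 50 N and lift slightly.

```bash
python3 -m crank '0 0 0 0 0 0 1;0 0 0 0 0 0 1;0 0 0 0 0 0 1' 52
python3 -m crank '0 0 0 0 0 -0.05 1;0 0 0 0 0 -0.1 1;0 0 0 0 0 -0.15 1;0 0 0 0 0 -0.2 1;0 0 0 0 0 0 1'
python3 v.py w3
```

```text
time: 19.18
position: [0.4857, -0.2371, 0.0172]
tool_rot: [-0.163, 0.987, -0.001, 0.001]
ft_force: [-0.2, 0.3, 0.3]
grip_width: 0.055
time: 19.8
position: [0.4851, -0.2366, 0.0381]
tool_rot: [-0.163, 0.987, -0.0, 0.0]
ft_force: [-0.4, -0.1, -1.7]
grip_width: 0.0554
```

View pics/w3s.png

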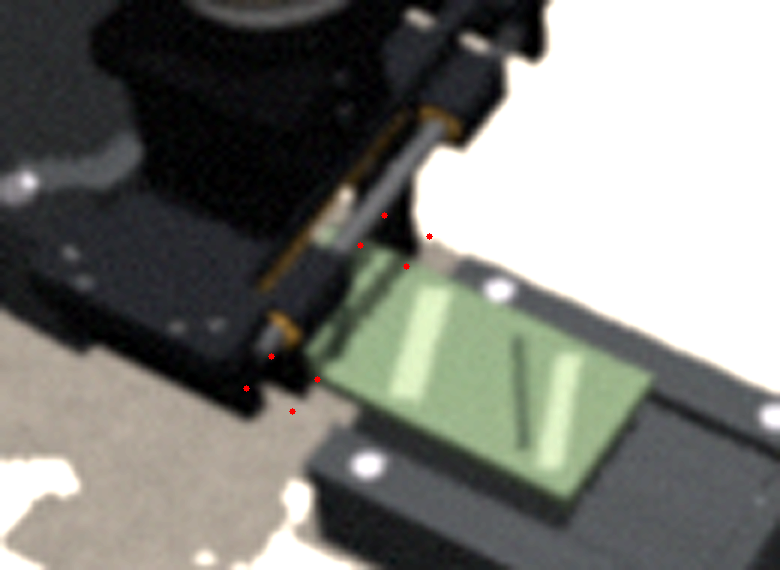

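```bash
cat > pitch.py <<'E'
from h import *
import sys
# args: crop corner pix (image coords) far+y far-y ; solve pitch and slip
def corners(p,M,gx,pitch,top):
    # slab axes: xs=-tool x, ys=tool y ; pad point at slab x=-gx ; pitch>0: far end down
    xs=-M[:,0]; ys=M[:,1]; up=-M[:,2]
    xr=np.cos(pitch)*xs-np.sin(pitch)*up; ur=np.cos(pitch)*up+np.sin(pitch)*xs
    base=p+up*(.0237+top-.0045)
    c=base+gx*xr
    return c,[c+sx*.065*xr+sy*.028*ys+.0045*ur for sx,sy in((1,1),(1,-1),(-1,-1),(-1,1))]
E
python3 - <<'E'
from pitch import *
cs=viewer.camera("scene"); o=robot.get_obs(); M=R.from_quat(o["tool_rot"]).as_matrix()
P=(np.array([(655,375),(570,498)])+.5)/6-.5+[205,175]
for pd in (-3,0,3,6): print(pd,((w2p(cs,corners(o["position"],M,.046,np.radians(pd),.008)[1])-[205,175]+.5)*6-.5).round().tolist())
print(o["ft_force"],o["moment"])
E
```

```text
-3 [[657.0, 358.0], [571.0, 481.0], [245.0, 334.0], [336.0, 221.0]]
0 [[659.0, 368.0], [572.0, 492.0], [245.0, 333.0], [337.0, 219.0]]
3 [[659.0, 378.0], [573.0, 501.0], [245.0, 331.0], [337.0, 218.0]]
6 [[659.0, 388.0], [574.0, 511.0], [245.0, 330.0], [337.0, 216.0]]
[-0.66342888 -0.38242516 -1.11210977] [0.08609152 0.13600935 0.02980334]
```

```bash
python3 -m crank '0 0 0 0 0 -0.3 1;0 0 0 0 0 -0.4 1;0 0 0 0 0 -0.4 1;0 0 0 0 0.1 -0.3 1;0 0 0 0 0.2 -0.2 1'
python3 -c "
from h import *
to([.52,.238,.10],np.radians(4.4))"
python3 v.py w4
```

```text
time: 20.58
position: [0.4805, -0.2247, 0.1058]
tool_rot: [-0.163, 0.987, 0.0, -0.0]
ft_force: [0.1, -0.4, -1.3]
grip_width: 0.0549
t 20.57 pos [ 0.4805 -0.2247  0.1058] F [ 0.08 -0.39 -1.25] w 0.0549 q6 -2.55
 turn u [ 0.008 -0.006  2.873]  shift u (tool now) [-4.656 10.635  0.152]  shift u (aligned) [-1.871 11.458  0.145]
```

View pics/w4s.png

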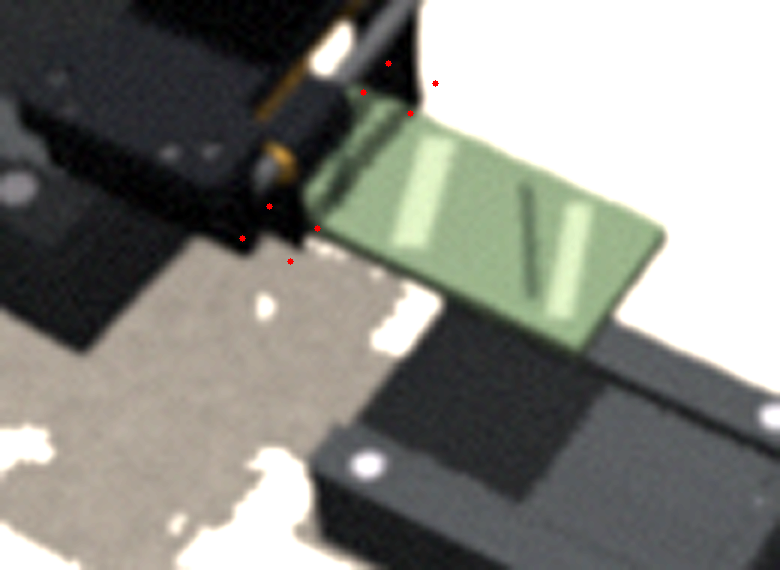

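Lifted clear of the cradle and level. Now I'll carry it to the tray.

```bash
python3 -m crank '0 0 0 -0.2 0.4 0 1;0 0 0.4 -0.2 0.6 0 1;0 0 0.5 -0.2 0.7 0 1;0 0 0.5 -0.2 0.7 0 1;0 0 0.5 -0.2 0.7 0 1'
python3 -m crank '0 0 0.5 -0.2 0.7 0 1;0 0 0.4 -0.2 0.7 0 1;0 0 0 -0.2 0.7 0 1;0 0 0 -0.2 0.7 0 1;0 0 0 -0.1 0.7 0 1'
python3 -c "
from h import *
to([.52,.238,.10],np.radians(4.4))"
```

```text
time: 21.3
position: [0.4833, -0.0861, 0.1036]
tool_rot: [-0.077, 0.997, 0.003, -0.003]
ft_force: [0.4, 0.2, -1.7]
grip_width: 0.0551
time: 21.92
position: [0.5007, 0.068, 0.1012]
tool_rot: [-0.037, 0.999, 0.005, -0.008]
ft_force: [0.2, -0.8, -2.4]
grip_width: 0.0553
t 21.93 pos [0.5007 0.068  0.1012] F [ 0.18 -0.75 -2.38] w 0.0553 q6 -1.74
 turn u [ 0.122 -0.175 -0.031]  shift u (tool now) [-0.796  4.201  0.063]  shift u (aligned) [-0.807  4.199  0.031]
```

```bash
python3 -m crank '0.04 -0.06 0 -0.2 0.8 0 1;0.04 -0.06 0 -0.2 0.8 0 1;0.04 -0.06 0 -0.2 0.7 0 1;0 0 0 -0.1 0.6 0 1;0 0 0 -0.1 0.5 0 1'
python3 -m crank '0 0 0 0 0.3 0 1;0 0 0 0 0.1 0 1;0 0 0 0 0 0 1'
python3 -c "
from h import *
to([.52,.238,.10],np.radians(4.4))
cs=viewer.camera('scene');ct=viewer.camera('top')
crop(cs,350,50,160,150,5,'x_s.png');crop(ct,110,100,140,150,5,'x_t.png')"
```

```text
time: 22.55
position: [0.5153, 0.2165, 0.0977]
tool_rot: [-0.039, 0.999, 0.001, -0.006]
ft_force: [0.6, -0.7, -1.9]
grip_width: 0.0555
time: 22.92
position: [0.5109, 0.2351, 0.0961]
tool_rot: [-0.04, 0.999, 0.0, -0.008]
ft_force: [0.7, -0.0, -2.5]
grip_width: 0.0551
t 22.93 pos [0.5109 0.2351 0.0961] F [ 0.69 -0.03 -2.45] w 0.0551 q6 -1.42
 turn u [ 0.014 -0.179  0.044]  shift u (tool now) [-0.232  0.054 -0.101]  shift u (aligned) [-0.233  0.055 -0.098]
```

View pics/x_s.png

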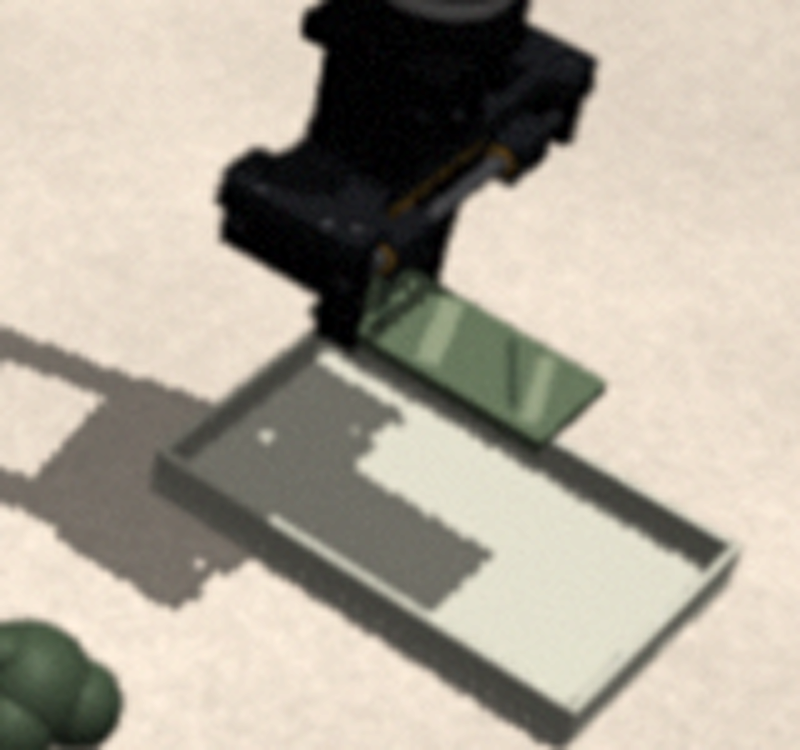

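View pics/x_t.png

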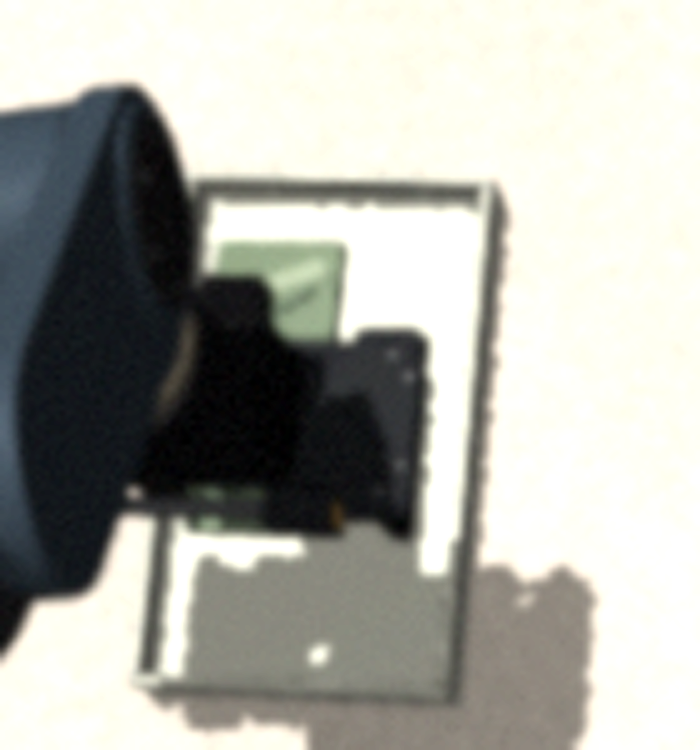

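```bash
python3 -m crank '0 -0.09 0.02 -0.12 0.03 0.2 1;0 -0.09 0.02 -0.12 0.02 0.4 1;0 0 0 0 0 0.5 1;0 0 0 0 0 0.5 1;0 0 0 0 0 0.3 1'
python3 -m crank '0 0 0 0 0 0.1 1;0 0 0 0 0 0 1'
python3 -c "
from h import *
to([.52,.238,-.0178],np.radians(4.4))
cs=viewer.camera('scene');ct=viewer.camera('top')
crop(cs,365,90,140,110,5,'y_s.png');crop(ct,110,100,140,150,5,'y_t.png')"
```

```text
time: 23.65
position: [0.524, 0.235, 0.0178]
tool_rot: [-0.035, 0.999, 0.001, 0.003]
ft_force: [-0.1, 0.3, -1.7]
grip_width: 0.0551
time: 23.9
position: [0.524, 0.2344, 0.0128]
tool_rot: [-0.035, 0.999, 0.001, 0.002]
ft_force: [0.8, -0.0, -2.0]
grip_width: 0.0556
t 23.9 pos [0.524  0.2344 0.0128] F [ 0.82 -0.04 -2.04] w 0.0556 q6 -1.42
 turn u [ 0.015  0.053 -0.079]  shift u (tool now) [0.097 0.095 0.764]  shift u (aligned) [0.092 0.097 0.764]
```

View pics/y_s.png

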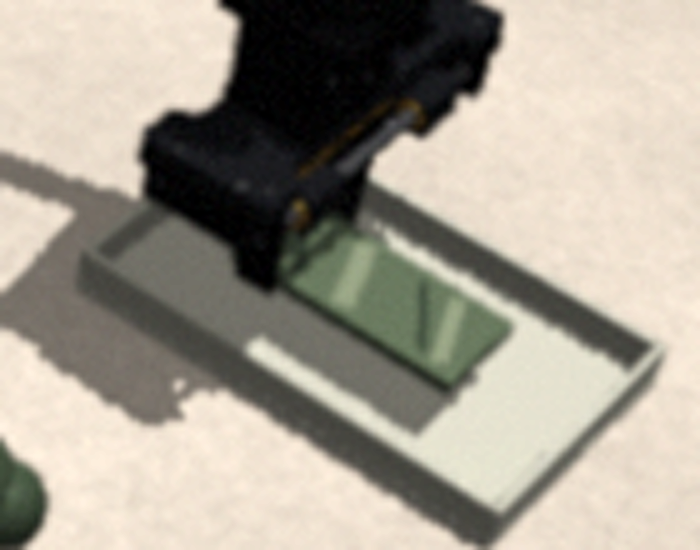

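View pics/y_t.png

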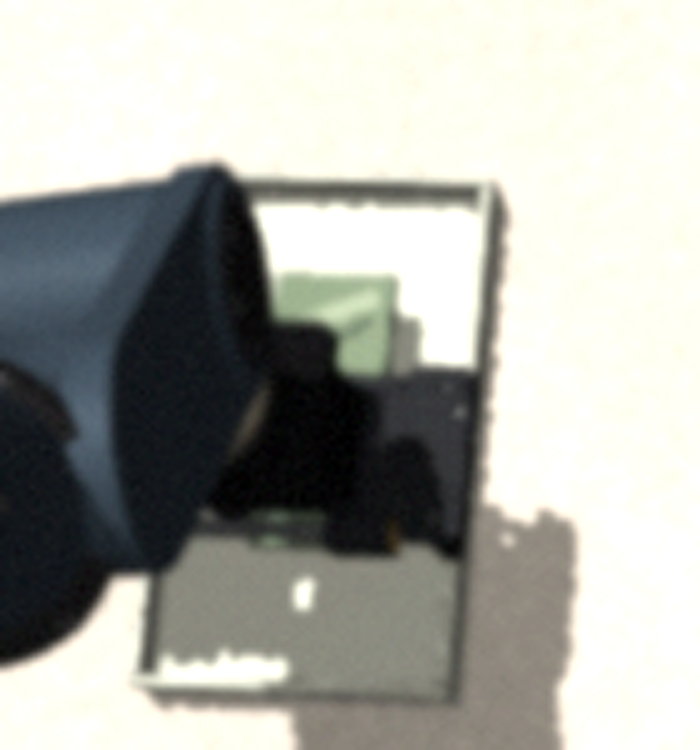

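```bash
python3 - <<'E'
from pitch import *
cs=viewer.camera("scene"); o=robot.get_obs(); M=R.from_quat(o["tool_rot"]).as_matrix()
im=cv2.resize(cs["img"][110:190,405:480],None,fx=8,fy=8,interpolation=cv2.INTER_CUBIC); im=np.clip(im*2.5,0,255).astype(np.uint8)
for pd,col in ((0,(255,0,0)),(3,(0,0,255))):
    c,k=corners(o["position"],M,.046,np.radians(pd),.008)
    for x,y in w2p(cs,k): cv2.circle(im,(int((x-405+.5)*8),int((y-110+.5)*8)),3,col,-1)
cv2.imwrite("pics/z.png",im[:,:,::-1])
E
```

```text
(no output)
```

View pics/z.png

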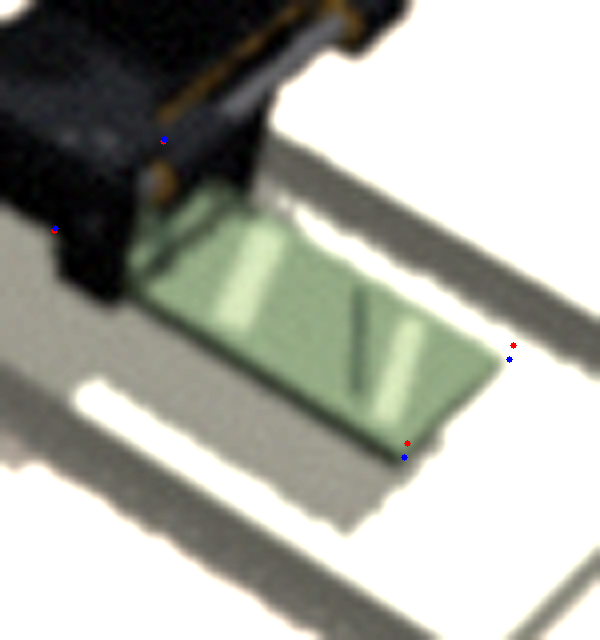

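```bash
python3 -m crank '0 -0.2 -0.04 0.05 0.05 0.15 1;0 -0.2 -0.04 0.05 0.05 0.15 1;0 0 0 0 0 0.15 1;0 0 0 0 0 0.1 1;0 0 0 0 0 0 1'
python3 -m crank '0 0 0 0 0 0.04 1;0 0 0 0 0 0 1'
python3 - <<'E'
from pitch import *
to([.52,.238,-.0178],np.radians(4.4))
print(robot.get_obs()["moment"])
cs=viewer.camera("scene"); o=robot.get_obs(); M=R.from_quat(o["tool_rot"]).as_matrix()
im=cv2.resize(cs["img"][110:190,405:480],None,fx=8,fy=8,interpolation=cv2.INTER_CUBIC); im=np.clip(im*2.5,0,255).astype(np.uint8)
cv2.imwrite("pics/z2.png",im[:,:,::-1])
E
```

```text
time: 24.68
position: [0.5236, 0.2394, -0.0064]
tool_rot: [-0.039, 0.999, 0.002, 0.024]
ft_force: [0.4, 0.2, -2.2]
grip_width: 0.0551
time: 24.92
position: [0.5244, 0.2394, -0.0078]
tool_rot: [-0.039, 0.999, 0.002, 0.024]
ft_force: [-0.6, -0.6, -1.7]
grip_width: 0.0551
t 24.93 pos [ 0.5244  0.2394 -0.0078] F [-0.56 -0.65 -1.69] w 0.0551 q6 -1.4
 turn u [0.029 0.562 0.005]  shift u (tool now) [ 0.124 -0.026  0.244]  shift u (aligned) [ 0.112 -0.025  0.25 ]
[ 0.01209297  0.11764336 -0.00916607]
```

View pics/z2.png

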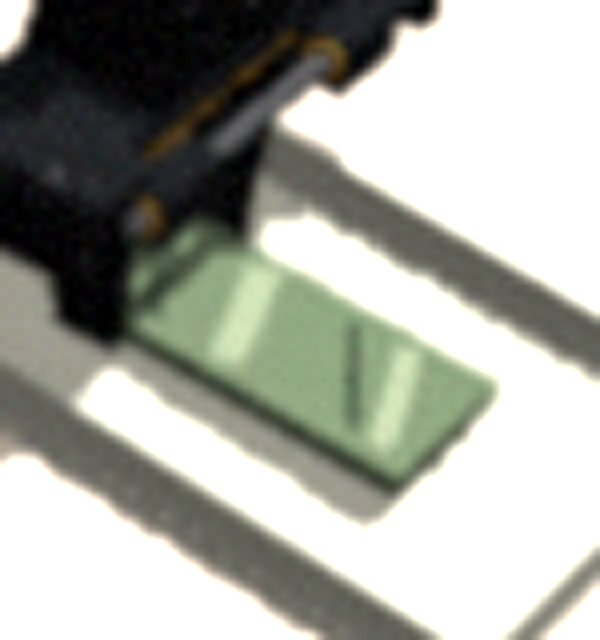

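Slab and shadow edges are parallel, so the slab is about level, roughly 10 mm above the floor. I'll do the final descent by feel.

```bash
python3 -m crank '0 0 0 0.03 0 0.08 1;0 0 0 0.03 0 0.06 1;0 0 0 0 0 0 1'|sed -n '2p;4p'
python3 -m crank '0 0 0 0 0 0.02 1;0 0 0 0 0 0 1'|sed -n '2p;4p';python3 -m crank '0 0 0 0 0 0.02 1'|sed -n '2p;4p';python3 -m crank '0 0 0 0 0 0.02 1'|sed -n '2p;4p'
python3 -c "
from h import *
print(robot.get_obs()['moment'])"
```

```text
position: [0.5222, 0.2392, -0.0138]
ft_force: [-0.6, 0.3, -1.6]
position: [0.5222, 0.2392, -0.0147]
ft_force: [0.4, 0.0, -1.8]
position: [0.5224, 0.2392, -0.0154]
ft_force: [0.2, 0.6, -2.1]
position: [0.5225, 0.2392, -0.0162]
ft_force: [0.1, -0.2, -2.0]
[ 0.01968963  0.15612758 -0.05387856]
```

```bash
python3 -m crank '0 0 0 0 0 0.012 1'|sed -n '2p;4p';python3 -m crank '0 0 0 0 0 0.012 1'|sed -n '2p;4p';python3 -m crank '0 0 0 0 0 0.012 1'|sed -n '2p;4p'
python3 - <<'E'
from h import *
print(robot.get_obs()['moment'])
cs=viewer.camera("scene")
im=cv2.resize(cs["img"][110:190,405:480],None,fx=8,fy=8,interpolation=cv2.INTER_CUBIC); im=np.clip(im*2.5,0,255).astype(np.uint8)
cv2.imwrite("pics/z3.png",im[:,:,::-1])
E
```

```text
position: [0.5226, 0.2393, -0.0167]
ft_force: [-0.1, 0.1, -1.8]
position: [0.5226, 0.2393, -0.0171]
ft_force: [-0.8, -0.2, 0.7]
position: [0.5226, 0.2393, -0.0173]
ft_force: [-1.3, -0.8, 4.0]
[-0.09008435  0.35731117 -0.02486311]
```

View pics/z3.png

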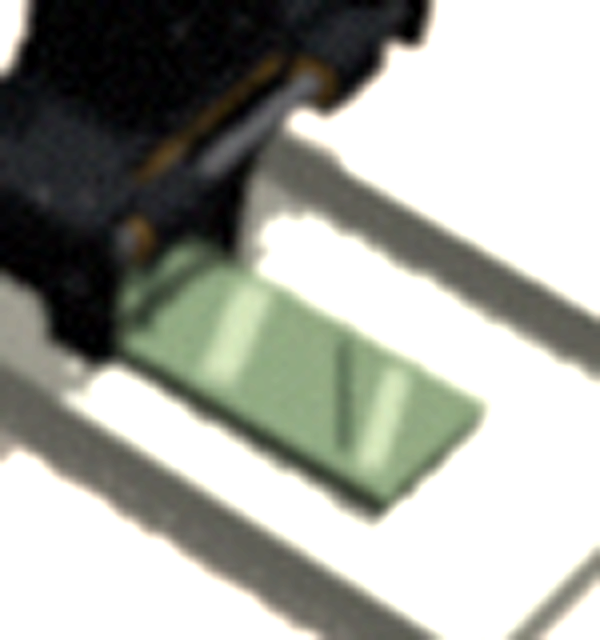

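```bash
python3 -m crank '0 0.12 0 0 0 0 1'|sed -n '2,4p';python3 -m crank '0 0.1 0 0 0 0 1'|sed -n '2,4p'
python3 -c "
from h import *
print(robot.get_obs()['moment'])"
```

```text
position: [0.5225, 0.2393, -0.0172]
tool_rot: [-0.039, 0.999, 0.002, 0.019]
ft_force: [0.3, 0.1, -0.9]
position: [0.5226, 0.2393, -0.0173]
tool_rot: [-0.039, 0.999, 0.002, 0.015]
ft_force: [-0.1, 0.4, -1.9]
[0.01042901 0.12109201 0.03677612]
```

```bash
python3 -m crank '0 0 0 0 0 0.01 1'|sed -n '2p;4p';python3 -m crank '0 0 0 0 0 0.01 1'|sed -n '2p;4p'
python3 -c "
from h import *
print(robot.get_obs()['moment'])"
```

```text
position: [0.523, 0.2393, -0.0176]
ft_force: [-0.5, 0.1, 3.9]
position: [0.523, 0.2393, -0.0177]
ft_force: [-1.3, 0.1, 5.7]
[-0.14669748  0.39224396 -0.00686922]
```

```bash
python3 -m crank '0 0 0 0 0 0 1' 30 |sed -n '2p;4,5p'; python3 -m crank '0 0 0 0 0 0 1' 15 |sed -n '2p;4,5p';python3 -m crank '0 0 0 0 0 0 1;0 0 0 0 0 0 1' 6 |sed -n '2p;4,5p';python3 -m crank '0 0 0 0 0 0 1;0 0 0 0 0 0 1' 3 |sed -n '2p;4,5p'
python3 - <<'E'
from h import *
cs=viewer.camera("scene")
im=cv2.resize(cs["img"][110:190,405:480],None,fx=8,fy=8,interpolation=cv2.INTER_CUBIC); im=np.clip(im*2.5,0,255).astype(np.uint8)
cv2.imwrite("pics/z4.png",im[:,:,::-1])
E
```

```text
position: [0.523, 0.2394, -0.0176]
ft_force: [0.4, 0.2, -0.7]
grip_width: 0.0556
position: [0.523, 0.2393, -0.0177]
ft_force: [0.2, 0.7, 0.2]
grip_width: 0.0561
position: [0.5231, 0.2394, -0.0177]
ft_force: [-1.1, -0.4, 0.8]
grip_width: 0.0559
position: [0.5231, 0.2393, -0.0178]
ft_force: [-0.7, 0.3, 0.3]
grip_width: 0.0559
```

View pics/z4.png

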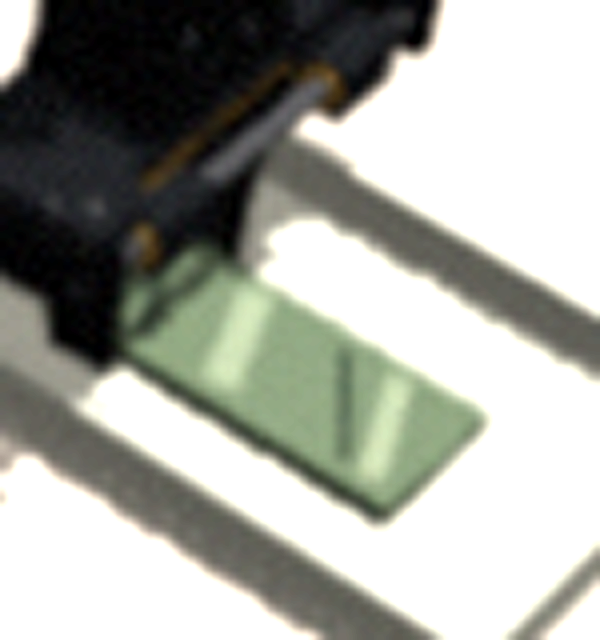

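The slab lies flat on the floor with no shadow gap, and the wrist no longer carries its weight. Now I'll open and retreat.

```bash
python3 -m crank '0 0 0 0 0 0 0;0 0 0 0 0 0 -0.5;0 0 0 0 0 0 -0.6;0 0 0 0 0 0 -0.6'
python3 -m crank '0 0 0 0 0 -0.1 -0.6;0 0 0 0 0 -0.5 -0.6;0 0 0 0 0 -0.8 -0.6;0 0 0 0 0 -0.8 -0.6;0 0 0 0 0 -0.8 -0.6'
python3 -m crank '0 0 0 0.5 0 -0.6 -0.6;0 0 0 1 0 -0.3 -0.6;0 0 0 1 0 0 -0.6;0 0 0 0.4 0 0 -0.6;0 0 0 0 0 0 -0.6'
python3 - <<'E'
from h import *
cs=viewer.camera("scene");ct=viewer.camera("top")
cv2.imwrite("pics/f_s.png",cs["img"][:,:,::-1]);cv2.imwrite("pics/f_t.png",ct["img"][:,:,::-1])
crop(ct,130,125,110,125,5,"f_tc.png"); crop(cs,370,105,140,100,5,"f_sc.png")
for c,roi in ((ct,(150,140,55,100)),(cs,(395,115,90,80))):
    r,b=slabrect(c,roi,.014); print(r)
E
```

```text
time: 28.08
position: [0.5237, 0.2395, -0.0178]
tool_rot: [-0.039, 0.999, 0.002, 0.016]
ft_force: [0.3, 0.4, -0.1]
grip_width: 0.0687
time: 28.7
position: [0.5179, 0.2383, 0.1034]
tool_rot: [-0.038, 0.999, 0.002, 0.013]
ft_force: [-0.3, -0.1, -0.0]
grip_width: 0.0699
time: 29.32
position: [0.4025, 0.2297, 0.1416]
tool_rot: [-0.038, 0.999, 0.003, 0.019]
ft_force: [0.7, 0.2, 0.2]
grip_width: 0.0697
((567.048583984375, 241.8195343017578), (127.96231079101562, 54.55085754394531), 4.186975479125977)
((570.0673828125, 238.07533264160156), (126.85748291015625, 53.761322021484375), 3.9941787719726562)
```

View pics/f_s.png

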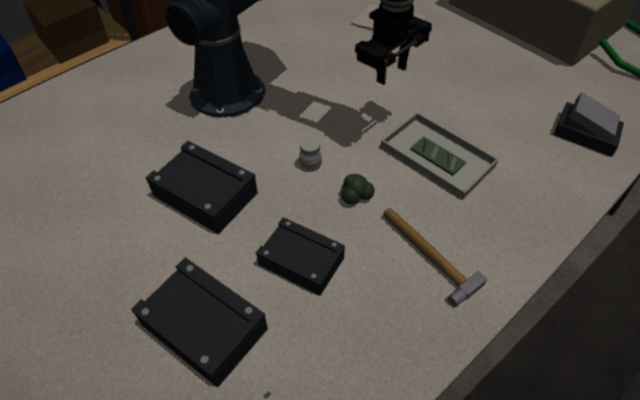

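View pics/f_t.png

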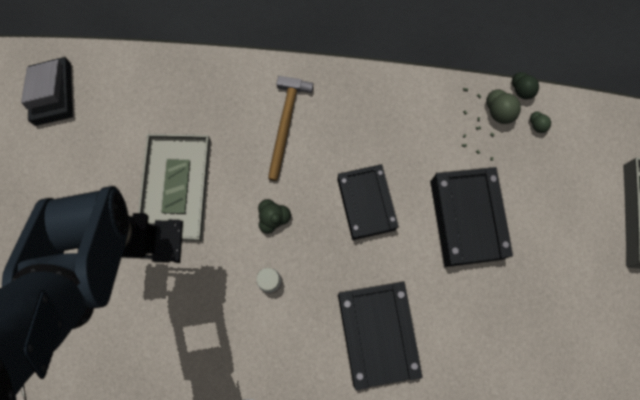

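View pics/f_sc.png

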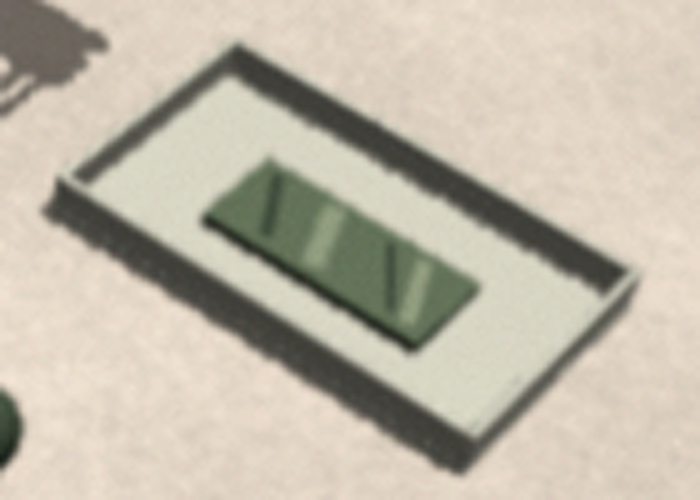

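The slab lies flat and centred on the tray floor (scene (438,154), top (175,186)). The nodule, jar and hammer sit at the same pixels as at the start, and the arm is clear.

```bash
python3 -c "
from rig import robot
print(robot.get_obs()['joint_velocities'].round(3)); print(robot.hand_in())"
```

```text
[-0.006  0.012 -0.019 -0.    -0.001 -0.001]
the job is handed in; nothing more can be done
None
```

The slab is out of the cradle and lying flat on the tray floor, released, and the job is handed in at about 29 s of the 61 s allowed. No verdict was reported.

- **Drawing out:** I pressed on the slab's top with about 5–6 N and drew it roughly 42 mm out through the channel's open end, which left about 37 mm overhanging. It drifted about 2 mm sideways at the start of the pull, and I corrected that.
- **Lift and placing:** I pinched the overhang by its long sides at 52 N and carried it over. I lowered it until it touched, at about 6–8 N, eased the grip down to 3 N, then opened.
- **Last checks:** Both cameras show the slab flat and within a few millimetres of the tray's centre, aligned with it. The nodule, jar and hammer are at the same pixels as at the start. The arm is clear and the wrist force is about zero.
- **What disagreed:** The fingertips sat about 24 mm higher than the reported TCP height. I found this because the slab's top was not where the reported height put it, and the pictures agreed. I corrected for it from then on, and the tray contact fitted the correction.
- **Not settled:** At the first touch on the tray I read the moment as the near end being low and levelled the tool slightly. The moment readings turned out to be ambiguous, so I relied on the pictures for flatness.

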